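# Light exposure of sample jars

## Robot

A 6-joint arm with a two-finger parallel gripper is mounted at the origin on the work surface. World frame = base frame: x ahead of the robot, y to its left, z up, the work surface at z = 0. Lengths are in mm, angles in degrees, forces in N, time in s.
With the tool pointing down it reaches from about 300 to 850 mm from the base axis. Payload 4.2 kg.
Tool frame: the origin (TCP) lies between the finger pads; the fingertips stand 14 mm ahead of it and the grasp point (between the pads) lies 5 mm behind it; z points along the fingers, y is the line along which they close (so a half turn about z gives the same grasp; the last joint's range is limited). The gripper opens to 91 mm and grips with 3 to 60 N. Pads are 32 mm wide; open, the fingers measure 118 mm over their backs; the gripper's body (76 mm by 178 mm) begins 60 mm behind the grasp point.
Start: joints at [71.562, 18.312, 89.639, -0, 72.044, -1.146], TCP at [170.914, 549.026, 227.976] pointing down, gripper open.
Joint ranges: [-177.97, 177.97], [-48.28, 115.42], [12.27, 149.76], [-77.06, 257.06], [2.81, 150.46], [-146.56, 146.56]. Speed limits (degrees/s): [147.25, 147.25, 180, 180, 180, 180].

## Interface

Orientations are given as [roll, pitch, yaw] about the fixed x, y, z axes, in that order (R = Rz(yaw) Ry(pitch) Rx(roll)).
In Python, from workcell import * gives the robot as it stands. The module is installed in compiled form; this text tells all that it offers.
- The arm moves only by the tool send_rows, never from a script. Its argument "deltas" is a list of rows, each a list of 2 entries, a list of its own where there are three numbers: the shift along the tool's x, y, z normalised to -1 to 1, where 1 is 0.5 m, then the turn, a rotation vector about the tool's x, y, z normalised to -1 to 1, where 1 is 0.5 rad. A call has 1 to 10 rows; each row shifts and turns the commanded pose from where the row before left it, along the tool's axes as they then stand; what a row does not reach is not made up. A row lasts 1/10 s, in which the tool goes at most 50 mm and 8.59 degrees, less where a joint would pass 70% of its speed; a pose out of reach is approached as far as the arm can. A call with a number of a shift or a turn outside -1 to 1 is refused whole. A call with a gripper value outside its range is refused whole. "grip" is the closure, from 0 (fully open) to 1 (shut), set as the call begins (left out, the last holds). The fingers move at their own pace and stop on an object; "grip_force" is the grip in N (left out, the last holds). Time passes only in rows, so rows that do not move let the fingers close. It gives the time, the measured TCP pose, the force, the opening and the grip force at its end, in the units of the state.
- state(): the state, without advancing time (a new reading comes with each control period).
- grab_frame(name): name is "scene" or "top" or "wrist"; returns the picture (480x640x3 uint8, red, green, blue); there is no depth.
- calibration(name): a dict with "mtx" (3x3 intrinsics, pixels), "R" (3x3) and "t" (3): a world point X has camera coordinates R X + t. Camera axes: x right, y down, z forward; pixel columns grow to the right and rows downward; lengths in mm; the calibration is good to about 2 mm. The wrist camera is an equidistant fisheye: a pixel r from the principal point sees the ray r / f radians off the axis. A picture is of the moment at which its call begins: read the wrist's pose just before it. calibration takes no time and is no camera call; for the wrist camera it gives the pose at the moment of the call.
- job_done(): hands the job in; it is judged then, once.
Trained networks look in the newest picture that a camera, given by its name, has taken for a name from the list of things; names that differ only in an ending like _2 or _b are one class to them, and where a whole thing is asked for, a point or a joint stands for the part that bears it (a point fixed in the world has none). Each returns a list of dicts, best first, with "p" (0 to 1); they miss things now and then, are a little off and sometimes report something else, mostly with a low value. They report only what shows in the picture. A call takes as long as a camera call.
- trace(camera, label): "pixels" (480x640 bool, what is visible of it) and "bbox" ([left, top, width, height] in pixels, round what is visible of it).
The state is a dict: "time_s": time; "qpos": joint angles; "qvel": joint speeds; "effort": joint torques, N m; "ee_pos": TCP position; "ee_rot": TCP orientation; "force": force on the tool from outside, world axes, zero at the start; "torque": the same for the moment, N m; "gripper_width": finger opening in mm; "gripper_force": force on a finger pad.
Only numpy, scipy, OpenCV 4.12 (cv2) and the standard library are available. Lean on these libraries where they do the work, as an engineer would, in place of code of your own. Each camera call takes 0.05 s, during which the arm holds its last target. There are 200 camera calls.

## Task

Fold both flaps of the carton right back, well past upright, and stand every sample jar from it upright on the lit plate of the light box. Then pull the red knob straight out to its on click, leave it on for at least five seconds with all the jars on the plate, and push it fully in again before moving any jar. Finally stand all the jars upright in the green tray, without disturbing the other things on the bench.

Things in the scene. Friction and masses are not known exactly. Their poses are not given: they have to be found in the camera images.
- carton: cardboard carton, 190 mm along its x, 140 mm along its y, walls 4 mm thick, 62 mm high, floor 4 mm. Origin: centre of its underside, z up. Two flaps hinge on the tops of the long walls (y = +70 and -70 mm, 63 mm up), each 186 x 50 x 3 mm, so 40 mm apart when flat. Jars stand on the floor at about x = +-40, y = +-36 mm, in the four pockets (51 by 58 mm) of a grey insert 20 mm high
- flap_a (a joint): angle of the flap on the carton's +y wall: 0 lying flat over the carton, 1.57 upright, 3.14 folded out level, stop at 3.3; a soft crease (about 0.01 N m) that stays where it is left; pushing its edge straight towards the hinge at a low angle only jams it: lift the edge in an arc. Starts at 0.6 to 1.0
- flap_b (a joint): the same for the flap on the carton's -y wall
- flap_a_edge (a point): middle of the free edge of flap_a
- flap_b_edge (a point): middle of the free edge of flap_b
- lightbox: light box. Origin: centre of the underside of its plate, z up. The plate, 150 mm (own x) by 220 mm (own y), has a flat pale top 25 mm up with a rim 5 mm thick, 16 mm high round its edge. At its -y end a blue housing, 150 mm (x) by 70 mm (y), 85 mm high, centred at y = -145 mm; the knob comes out of its front face x = -75 mm along -x, axis at y = -145 mm, 50 mm up
- lamp_knob (a joint): how far the push-pull knob is pulled out of the housing, along the light box's own -x, m: 0 fully in (off), 0.016 fully out (on); it clicks over its middle to whichever end is nearer and stays there; about 6 N moves it. On counts from 0.012, off below 0.004
- lamp_knob_cap (a point): centre of the knob's red round cap: 30 mm in diameter, 18 mm long along the light box's x, its back 14 mm off the housing when pushed in; moves with the knob
- tray: green tray, 125 mm along its own x, 220 mm along its own y, walls 5 mm thick and 21 mm high, floor 5 mm thick. Origin: centre of its underside, z up
- jar1: one of four alike amber sample jars with white screw caps, 46 mm across, 46 mm high, 90 g; only two or three are there at a start, the others are absent. Origin: centre of its underside, z up through the cap. At the start it stands upright on the carton's floor
- jar2: one of four alike amber sample jars with white screw caps, 46 mm across, 46 mm high, 90 g; only two or three are there at a start, the others are absent. Origin: centre of its underside, z up through the cap. At the start it stands upright on the carton's floor
- jar3: one of four alike amber sample jars with white screw caps, 46 mm across, 46 mm high, 90 g; only two or three are there at a start, the others are absent. Origin: centre of its underside, z up through the cap. At the start it stands upright on the carton's floor
- jar4: one of four alike amber sample jars with white screw caps, 46 mm across, 46 mm high, 90 g; only two or three are there at a start, the others are absent. Origin: centre of its underside, z up through the cap. At the start it stands upright on the carton's floor
- beaker: glass beaker 70 mm across, 85 mm high: bystander
- tape: orange roll of tape lying flat, 70 mm across, 19 mm high: bystander
- tip_box: yellow pipette tip box 85 x 120 x 50 mm: bystander
- tube_rack: blue tube rack 80 x 150 x 35 mm: bystander
- dishes: stack of white dishes, 88 mm across, 30 mm high: bystander

How it is judged (in metres and radians):
On the way, in this order (a step that is already met when the one before it is completed fails the run):
1. both carton flaps are folded back past upright (value of joint each of flap_a, flap_b above 1.8 rad), for 0.2 s.
2. every jar stands upright and released on the plate, the knob still in (x of jar1 in the frame of lightbox between -0.072 and 0.072 m and y of jar1 in the frame of lightbox between -0.107 and 0.107 m and z of jar1 in the frame of lightbox between 0.02 and 0.03 m and angle between each of jar1, jar2, jar3, jar4's own z axis and vertical below 0.15 rad and x of jar2 in the frame of lightbox between -0.072 and 0.072 m and y of jar2 in the frame of lightbox between -0.107 and 0.107 m and z of jar2 in the frame of lightbox between 0.02 and 0.03 m and x of jar3 in the frame of lightbox between -0.072 and 0.072 m and y of jar3 in the frame of lightbox between -0.107 and 0.107 m and z of jar3 in the frame of lightbox between 0.02 and 0.03 m and x of jar4 in the frame of lightbox between -0.072 and 0.072 m and y of jar4 in the frame of lightbox between -0.107 and 0.107 m and z of jar4 in the frame of lightbox between 0.02 and 0.03 m and contact force between the fingers and jar1 below 0.3 N and contact force between the fingers and jar2 below 0.3 N and contact force between the fingers and jar3 below 0.3 N and contact force between the fingers and jar4 below 0.3 N and value of joint lamp_knob below 0.004 m), for 0.3 s.
3. the knob is out at its on detent for 5 s with every jar on the plate (x of jar1 in the frame of lightbox between -0.072 and 0.072 m and y of jar1 in the frame of lightbox between -0.107 and 0.107 m and z of jar1 in the frame of lightbox between 0.02 and 0.03 m and angle between each of jar1, jar2, jar3, jar4's own z axis and vertical below 0.15 rad and x of jar2 in the frame of lightbox between -0.072 and 0.072 m and y of jar2 in the frame of lightbox between -0.107 and 0.107 m and z of jar2 in the frame of lightbox between 0.02 and 0.03 m and x of jar3 in the frame of lightbox between -0.072 and 0.072 m and y of jar3 in the frame of lightbox between -0.107 and 0.107 m and z of jar3 in the frame of lightbox between 0.02 and 0.03 m and x of jar4 in the frame of lightbox between -0.072 and 0.072 m and y of jar4 in the frame of lightbox between -0.107 and 0.107 m and z of jar4 in the frame of lightbox between 0.02 and 0.03 m and value of joint lamp_knob above 0.012 m), for 5 s.
4. the knob is pushed in again, every jar still on the plate (x of jar1 in the frame of lightbox between -0.072 and 0.072 m and y of jar1 in the frame of lightbox between -0.107 and 0.107 m and z of jar1 in the frame of lightbox between 0.02 and 0.03 m and angle between each of jar1, jar2, jar3, jar4's own z axis and vertical below 0.15 rad and x of jar2 in the frame of lightbox between -0.072 and 0.072 m and y of jar2 in the frame of lightbox between -0.107 and 0.107 m and z of jar2 in the frame of lightbox between 0.02 and 0.03 m and x of jar3 in the frame of lightbox between -0.072 and 0.072 m and y of jar3 in the frame of lightbox between -0.107 and 0.107 m and z of jar3 in the frame of lightbox between 0.02 and 0.03 m and x of jar4 in the frame of lightbox between -0.072 and 0.072 m and y of jar4 in the frame of lightbox between -0.107 and 0.107 m and z of jar4 in the frame of lightbox between 0.02 and 0.03 m and value of joint lamp_knob below 0.004 m), for 0.2 s.
At the end, for the whole second after the job is handed in: every jar stands upright (within 0.15 rad), released and at rest, on the floor of the green tray, and the knob is in (below 4 mm) (x of jar1 in the frame of tray between -0.058 and 0.058 m and y of jar1 in the frame of tray between -0.105 and 0.105 m and z of jar1 in the frame of tray between 0.001 and 0.012 m and angle between each of jar1, jar2, jar3, jar4's own z axis and vertical below 0.15 rad and x of jar2 in the frame of tray between -0.058 and 0.058 m and y of jar2 in the frame of tray between -0.105 and 0.105 m and z of jar2 in the frame of tray between 0.001 and 0.012 m and x of jar3 in the frame of tray between -0.058 and 0.058 m and y of jar3 in the frame of tray between -0.105 and 0.105 m and z of jar3 in the frame of tray between 0.001 and 0.012 m and x of jar4 in the frame of tray between -0.058 and 0.058 m and y of jar4 in the frame of tray between -0.105 and 0.105 m and z of jar4 in the frame of tray between 0.001 and 0.012 m and linear speed of each of jar1, jar2, jar3, jar4 below 0.03 m/s and contact force between the fingers and jar1 below 0.3 N and contact force between the fingers and jar2 below 0.3 N and contact force between the fingers and jar3 below 0.3 N and contact force between the fingers and jar4 below 0.3 N and value of joint lamp_knob below 0.004 m); the robot touches nothing.
It fails at once if a bystander is moved more than 30 mm (distance of any of beaker, tape, tip_box, tube_rack, dishes from where it was at the start of the episode above 0.03 m).
Of jar1, jar2, jar3, jar4 only 2 to 3 are there at a start; the rules pass over those that are not, and their reading is None.
At some moment in a run one of jar1, jar2, jar3, jar4 may be knocked a few centimetres aside while the robot is not near it.
It also fails if it takes over 210 s, if anything falls off the work surface, if the arm or the gripper's body presses on something with over 40 N, if the wrist force passes 120 N, or if a joint passes its speed limit or range.

## Working session

There is one attempt and no reset: what is moved stays moved. The work goes in short steps, Python scripts to look and compute and a tool call to move; the robot and the scene stay as the last step left them, time stands still between calls to the robot, and variables do not carry over. Pictures are saved under pics/ and viewed, at most 14 in all, crops included, and the job is handed in when it is done.

Besides the shell and the picture viewer there is one more tool, called after ">>>" as a command line: name --argument value ..., lists and objects as JSON in quotes. send_rows: Moves the arm, as the interface text tells. Scaled input: -1 to 1 covers 0.5 m each way for a shift and 0.5 rad each way for a turn. Its arguments: {"type":"object","properties":{"deltas":{"type":"array","items":{"type":"array"}},"grip":{"type":"number"},"grip_force":{"type":"number"}},"required":["deltas"]}

```bash
mkdir -p pics
python3 - <<'E'
from workcell import *
import cv2,numpy as np
s=state();print(s)
for c in ['scene','top']:
    im=grab_frame(c);cv2.imwrite(f'pics/{c}0.png',im[:,:,::-1])
    k=calibration(c);print(c,np.round(k['mtx'],1).tolist(),np.round(k['R'],4).tolist(),np.round(k['t'],1).tolist())
for l in ['carton','flap_a','lightbox','lamp_knob_cap','tray','jar1','beaker','tape','tip_box','tube_rack','dishes']:
    for d in trace('top',l)[:5]:
        m=d['pixels'];r=cv2.minAreaRect(np.argwhere(m)[:,::-1].astype(np.float32)) if m.any() else None
        print(l,round(d['p'],2),d['bbox'],r and np.round(r[0]+r[1]+(r[2],),1), m.sum())
E
```

```text
{'time_s': 0.0, 'qpos': array([ 7.15621625e+01,  1.83497734e+01,  8.97076979e+01, -2.11387887e-03,
        7.20436107e+01, -1.14632291e+00]), 'qvel': array([-0.05230174, -0.04012727,  0.06220133, -0.06980874,  0.13169738,
       -0.12511926]), 'effort': array([ 4.66742895e-04, -4.12448502e+01, -2.31971258e+01,  7.26745580e-02,
        4.58617788e-02, -1.43189372e-04]), 'ee_pos': array([170.76693305, 548.53971704, 227.13023401]), 'ee_rot': array([-1.79898898e+02, -1.28633112e-05,  1.62709139e+02]), 'force': array([0.08881684, 0.70092101, 0.30348531]), 'torque': array([-0.01399558,  0.01047717,  0.01097287]), 'gripper_force': 0.0, 'gripper_width': 91.33272515228765}
scene [[464.5, 0.0, 311.6], [0.0, 464.5, 235.0], [0.0, 0.0, 1.0]] [[-0.0942, 0.9956, 0.0028], [0.8438, 0.0813, -0.5305], [-0.5284, -0.0476, -0.8477]] [25.3, -442.3, 1366.9]
top [[444.3, 0.0, 317.3], [0.0, 444.3, 233.9], [0.0, 0.0, 1.0]] [[-0.016, -0.9999, -0.0058], [-0.983, 0.0168, -0.1827], [0.1828, 0.0028, -0.9831]] [34.8, 562.3, 908.2]
carton 0.84 [415.9, 193.2, 115.5, 82.5] [475.7 234.3  69.6 103.9  82.3] 6072
flap_a 0.
[... 422 characters left out ...]
 335.   32.   33.   90. ] 749
jar1 0.61 [440.3, 220.2, 23.7, 17.1] [451.  227.7  14.1  24.   81.9] 283
jar1 0.6 [473.2, 211.4, 25.5, 18.5] [486.6 222.9  13.9  24.3  81.9] 290
jar1 0.49 [448.9, 243.1, 16.5, 8.2] [456.  246.5   3.   14.   90. ] 43
beaker 0.83 [154.2, 303.8, 40.3, 40.7] [173.1 323.8  33.2  41.4  71.6] 1092
tape 0.84 [411.1, 318.6, 38.2, 33.7] [428.5 335.   32.   33.   90. ] 686
tip_box 0.93 [400.2, 128.8, 56.4, 45.2] [427.4 150.7  56.8  41.9   3. ] 2326
tube_rack 0.76 [266.8, 117.1, 69.2, 40.9] [301. 139.  64.  40.  -0.] 2450
tube_rack 0.21 [225.4, 131.8, 38.7, 38.7] [244.  150.5  39.   38.   90. ] 1254
dishes 0.96 [226.7, 130.0, 39.2, 37.7] [244.5 149.5  39.   39.   90. ] 1245
```

View pics/top0.png

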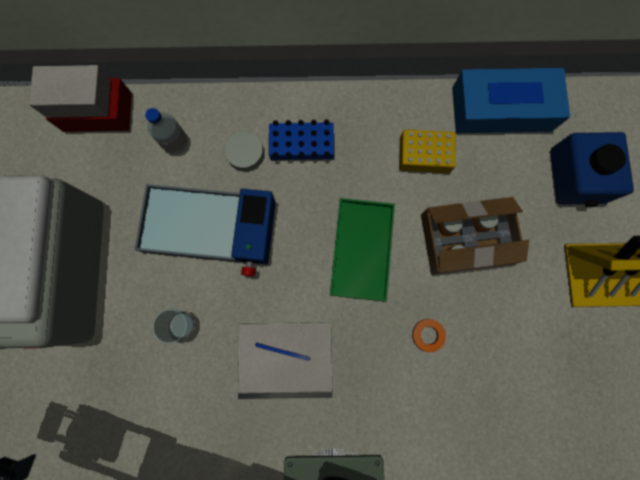

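View pics/scene0.png

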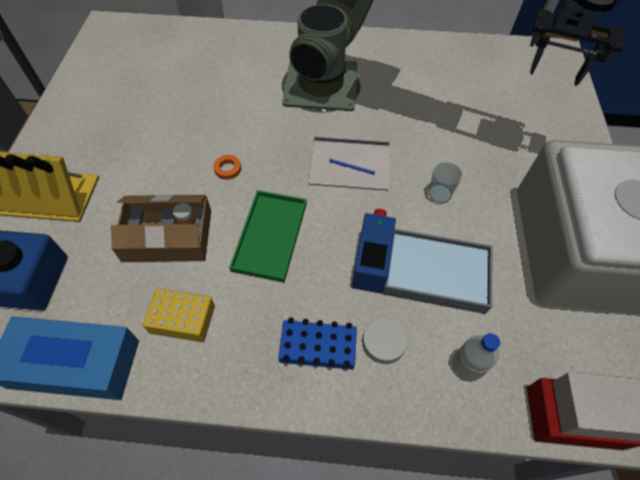

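The top view shows the light box (plate 140-240, 188-260; housing at 253,225; knob at 249,270) and the tray at (363,249). The carton is at (475,235) with jars at about (452,227), (487,222) and (455,247). The scene view agrees. Next I fit poses to the silhouettes.

```bash
cat > h.py <<'E'
from workcell import *
import cv2,numpy as np
from scipy.optimize import minimize
from scipy.spatial.transform import Rotation as Ro
def proj(k,P):
    P=np.asarray(P,float)@np.asarray(k['R']).T+k['t']; q=P@np.asarray(k['mtx']).T; return q[:,:2]/q[:,2:]
def box(cx,cy,z0,sx,sy,h):
    return np.array([[cx+i*sx/2,cy+j*sy/2,z] for i in(-1,1) for j in(-1,1) for z in(z0,z0+h)])
def cyl(r,z0,z1):
    a=np.linspace(0,2*np.pi,40,endpoint=False);return np.vstack([np.c_[r*np.cos(a),r*np.sin(a),0*a+z] for z in(z0,z1)])
def world(p,P):
    c,s=np.cos(p[2]),np.sin(p[2]);return np.asarray(P)@np.array([[c,s,0],[-s,c,0],[0,0,1]])+[p[0],p[1],0]
S=4
def sil(k,hulls):
    m=np.zeros((480*S,640*S),np.uint8)
    for H in hulls: cv2.fillConvexPoly(m,cv2.convexHull(np.round((proj(k,H)+.5)*S).astype(np.int32)),1)
    return cv2.resize(m.astype(np.float32),(640,480),interpolation=cv2.INTER_AREA)
def fit(model,p0,masks,step):
    def f(p):
        e=0
        for c,m in masks.items():
            s=sil(calibration(c),model(p)); e+=1-np.minimum(s,m).sum()/np.maximum(s,m).sum()
        return e
    sx=np.vstack([p0]+[np.array(p0)+np.eye(len(p0))[i]*step[i] for i in range(len(p0))])
    r=minimize(f,p0,method='Nelder-Mead',options=dict(initial_simplex=sx,xatol=.01,fatol=1e-5,maxiter=300));return r.x,r.fun
LB=lambda p:[world(p,H) for H in (box(0,0,0,150,220,25+0),box(0,0,0,160,230,16) if 0 else box(0,0,0,150,220,41) ,box(0,-145,0,150,70,85))]
TR=lambda p:[world(p,box(0,0,0,125,220,21))]
def flap(sg,a):
    y=sg*(70-50*np.cos(a));z=63+50*np.sin(a)
    return np.array([[x,yy,zz] for x in(-93,93) for yy,zz in((sg*70,63),(y,z))])
CA=lambda p:[world(p,box(0,0,0,190,140,62)),world(p,flap(1,p[3])),world(p,flap(-1,p[4]))]
def back(c,uv,z):
    k=calibration(c);R=np.asarray(k['R']);C=-R.T@k['t'];d=R.T@np.linalg.inv(k['mtx'])@[uv[0],uv[1],1];return C+d*(z-C[2])/d[2]
E
python3 - <<'E'
from h import *
M={}
for c in('scene','top'):
    grab_frame(c)
    for l in('carton','lightbox','tray'):
        t=trace(c,l); M[l,c]=t[0]['pixels'].astype(np.float32)
    if c=='top': J=trace(c,'jar1')
for l,m,z in(('lightbox',LB,20),('tray',TR,10),('carton',CA,40)):
    ys,xs=np.nonzero(M[l,'top']);b=back('top',(xs.mean(),ys.mean()),z)
    p0=[b[0],b[1]+(25 if l=='lightbox' else 0),0.0];st=[10,10,.1]
    if l=='carton': p0[2]=1.7;p0+=[.8,.8];st+=[.2,.2]
    for cs in(['top'],['scene'],['top','scene']):
        x,f=fit(m,p0,{c:M[l,c] for c in cs},st);print(l,cs,np.round(x,3),round(f,3))
    p=x
    for c in('scene','top'):
        im=locals().get('im_'+c) 
for d in J[:4]:
    ys,xs=np.nonzero(d['pixels']);print('jar',xs.mean(),ys.mean(),back('top',(xs.mean(),ys.mean()),50))
for l in ('beaker','tape','tip_box','tube_rack','dishes'):
    t=trace('top',l)
    if t: 
        x,y,w,h=t[0]['bbox'];print(l,np.round(back('top',(x+w/2,y+h/2),20)))
import json
E
```

```text
lightbox ['top'] [ 6.00022e+02  3.07871e+02 -1.24000e-01] 0.031
lightbox ['scene'] [ 5.96588e+02  3.08216e+02 -1.16000e-01] 0.026
lightbox ['top', 'scene'] [ 5.98759e+02  3.08141e+02 -1.23000e-01] 0.07
tray ['top'] [535.915 -74.705   1.445] 0.019
tray ['scene'] [534.948 -73.497   1.443] 0.018
tray ['top', 'scene'] [535.299 -74.233   1.446] 0.043
carton ['top'] [ 556.894 -312.917    1.687    0.823    0.737] 0.118
carton ['scene'] [ 555.594 -312.672    1.698    0.67     0.891] 0.078
carton ['top', 'scene'] [ 556.299 -312.568    1.689    0.635    0.795] 0.2
jar 362.4560840905042 249.21503652235882 [527.94097505 -71.02264829  50.        ]
jar 449.5698113207547 227.19245283018867 [ 572.97399967 -261.38464923   50.        ]
jar 457.77142857142854 246.34285714285716 [ 530.71720598 -276.03218398   50.        ]
jar 485.1561338289963 222.61338289962825 [ 581.77538614 -339.20072903   50.        ]
beaker [378. 340.  20.]
tape [ 346. -209.   20.]
tip_box [ 757. -233.   20.]
tube_rack [798.  59.  20.]
dishes [770. 193.  20.]
```

>>> send_rows --deltas '[[[-0.0624,-0.0708,0],[0,0,0]],[[-0.0624,-0.0708,0],[0,0,0]],[[-0.0624,-0.0708,0],[0,0,0]],[[-0.0624,-0.0708,0],[0,0,0]],[[-0.0624,-0.0708,0],[0,0,0]],[[-0.0624,-0.0708,0],[0,0,0]],[[-0.0624,-0.0708,0],[0,0,0]],[[-0.0624,-0.0708,0],[0,0,0]],[[-0.0624,-0.0708,0],[0,0,0]],[[-0.0624,-0.0708,0],[0,0,0]]]' --grip 1 --grip_force 10

```text
time_s: 2.35
ee_pos: [364.1, 116.5, 228.3]
ee_rot: [179.9, 0.1, 162.7]
force: [1.0, 0.2, -0.0]
gripper_width: 14.0
gripper_force: 0.0
```

>>> send_rows --deltas '[[[0,0,0],[0,0,0.272]],[[0,0,0],[0,0,0.272]],[[0,0,0],[0,0,0.272]],[[0,0,0],[0,0,0.272]],[[0,0,0],[0,0,0.272]],[[0,0,0],[0,0,0.272]],[[0,0,0],[0,0,0.272]],[[0,0,0],[0,0,0.272]],[[0,0,0],[0,0,0.272]],[[0,0,0],[0,0,0.272]]]'

```text
time_s: 3.35
ee_pos: [363.6, 118.3, 228.1]
ee_rot: [180.0, -0.0, 84.5]
force: [0.0, 0.4, 0.2]
gripper_width: 0.3
gripper_force: 0.0
```

>>> send_rows --deltas '[[[0,0,0],[0,0,0.272]],[[0,0,0],[0,0,0.272]],[[0,0,0],[0,0,0.272]],[[0,0,0],[0,0,0.272]],[[0,0,0],[0,0,0.272]],[[0,0,0],[0,0,0.272]],[[0,0,0],[0,0,0.272]],[[0,0,0],[0,0,0.272]],[[0,0,0],[0,0,0.272]],[[0,0,0],[0,0,0.272]]]'

```text
time_s: 4.35
ee_pos: [363.6, 118.3, 228.0]
ee_rot: [-180.0, -0.0, 6.5]
force: [0.0, -0.3, 0.7]
gripper_width: 0.4
gripper_force: 0.0
```

>>> send_rows --deltas '[[[0.0281,0.0901,0],[0,0,0]],[[0.0281,0.0901,0],[0,0,0]],[[0.0281,0.0901,0],[0,0,0]],[[0.0281,0.0901,0],[0,0,0]],[[0.0281,0.0901,0],[0,0,0]],[[0.0281,0.0901,0],[0,0,0]],[[0.0281,0.0901,0],[0,0,0]],[[0.0281,0.0901,0],[0,0,0]],[[0.0281,0.0901,0],[0,0,0]],[[0.0281,0.0901,0],[0,0,0]]]'

```text
time_s: 5.35
ee_pos: [557.4, -314.1, 227.9]
ee_rot: [-180.0, -0.0, 6.8]
force: [1.5, -0.1, 0.6]
gripper_width: 0.7
gripper_force: 0.0
```

>>> send_rows --deltas '[[[0,0,0],[0,0,0]],[[0,0,0.068],[0,0,0]],[[0,0,0.068],[0,0,0]],[[0,0,0.068],[0,0,0]],[[0,0,0.068],[0,0,0]],[[0,0,0],[0,0,0]]]'

```text
time_s: 5.95
ee_pos: [553.6, -309.7, 87.2]
ee_rot: [-179.6, 0.5, 6.9]
force: [-0.4, 1.0, -0.6]
gripper_width: 0.2
gripper_force: 0.0
```

>>> send_rows --deltas '[[[-0.016,0,0],[0,0,0]],[[-0.016,0,-0.004],[0,0,0]],[[-0.016,0,-0.012],[0,0,0]],[[-0.016,0,-0.012],[0,0,0]],[[-0.02,0,-0.01],[0,0,0]],[[-0.024,0,-0.004],[0,0,0]],[[-0.024,0,0.004],[0,0,0]],[[-0.02,0,0.01],[0,0,0]],[[-0.016,0,0.012],[0,0,0]],[[-0.012,0,0.012],[0,0,0]]]'

```text
time_s: 6.95
ee_pos: [466.4, -322.8, 92.9]
ee_rot: [-179.9, 0.1, 6.8]
force: [-0.4, 0.1, 0.9]
gripper_width: 0.3
gripper_force: 0.2
```

>>> send_rows --deltas '[[[0,0,0],[0,0,0]],[[0.02,0,-0.04],[0,0,0]],[[0.06,0,-0.06],[0,0,0]],[[0.06,0,0],[0,0,0]],[[0.04,0,0.05],[0,0,0]],[[0,0,0.046],[0,0,0]],[[0,0,0],[0,0,0]]]'

```text
time_s: 7.65
ee_pos: [555.5, -310.6, 92.1]
ee_rot: [-179.7, 0.4, 6.9]
force: [-0.4, -0.0, -0.6]
gripper_width: 0.5
gripper_force: 0.0
```

>>> send_rows --deltas '[[[0.016,0,0],[0,0,0]],[[0.016,0,-0.004],[0,0,0]],[[0.016,0,-0.012],[0,0,0]],[[0.016,0,-0.012],[0,0,0]],[[0.02,0,-0.01],[0,0,0]],[[0.024,0,-0.004],[0,0,0]],[[0.024,0,0.004],[0,0,0]],[[0.02,0,0.01],[0,0,0]],[[0.016,0,0.012],[0,0,0]],[[0.012,0,0.012],[0,0,0]]]'

```text
time_s: 8.65
ee_pos: [646.8, -301.0, 96.6]
ee_rot: [-180.0, 0.1, 6.9]
force: [-1.1, 0.2, 0.7]
gripper_width: 0.5
gripper_force: 0.2
```

>>> send_rows --deltas '[[[0,0,0],[0,0,0]],[[-0.02,0,-0.05],[0,0,0]],[[0,0,-0.09],[0,0,0]],[[0,0,-0.09],[0,0,0]],[[0,0.09,0],[0,0,0]],[[0,0.09,0],[0,0,0]],[[0,0.09,0],[0,0,0]],[[0,0.09,0],[0,0,0]]]' --grip 0.25

```text
time_s: 9.45
ee_pos: [657.5, -482.9, 213.2]
ee_rot: [-180.0, -0.0, 6.9]
force: [1.3, -0.7, 0.6]
gripper_width: 61.4
gripper_force: 0.0
```

```bash
cat >> h.py <<'E'
CAR=[556.3,-312.6,1.689];LBX=[598.8,308.1,-.123];TRY=[535.3,-74.2,1.446]
def jars(c,ztop,want=None):
    k=calibration(c);out=[]
    for d in trace(c,'jar1'):
        if d['p']<.3: continue
        m=d['pixels'].astype(np.float32);ys,xs=np.nonzero(m)
        if len(xs)<60: continue
        b=back(c,(xs.mean(),ys.mean()),ztop-20)
        C=cyl(23,ztop-46,ztop)
        x,f=fit(lambda p:[C+[p[0],p[1],0]],list(b[:2]),{c:m},[6,6]);out.append((round(d['p'],2),np.round(x,1).tolist(),round(f,2),len(xs)))
    return out
def loc(p,xy):
    d=np.asarray(xy)-p[:2];c,s=np.cos(p[2]),np.sin(p[2]);return np.round([c*d[0]+s*d[1],-s*d[0]+c*d[1]],1)
def go(x,y,z,yaw=None,e=None):
    s=state();e=e if e is not None else s['ee_pos'];w=np.radians(s['ee_rot'][2]);d=np.array([x,y,z])-e
    t=[d[0]*np.cos(w)+d[1]*np.sin(w),d[0]*np.sin(w)-d[1]*np.cos(w),-d[2]]
    r=0 if yaw is None else -(yaw-s['ee_rot'][2]+180)%360-180
    print('go',np.round(np.array(t)/500,4),'rows>=',round(np.linalg.norm(t)/50,1),'yaw turn norm',r and round(np.radians(-((yaw-s['ee_rot'][2]+180)%360-180))/.5,3))
E
python3 - <<'E'
from h import *
im=grab_frame('top');J=jars('top',50)
for j in J: print(j,loc(CAR,j[1]))
cv2.imwrite('pics/c1.png',cv2.resize(im[150:330,360:600,::-1],None,fx=3,fy=3,interpolation=cv2.INTER_CUBIC))
im=grab_frame('scene')
for j in jars('scene',50): print(j,loc(CAR,j[1]))
E
```

```text
(0.95, [585.7, -270.2], np.float64(0.15), 418) [ 38.6 -34.2]
(0.86, [514.9, -276.9], np.float64(0.11), 446) [40.3 36.9]
(0.85, [593.2, -347.0], np.float64(0.2), 414) [-38.5 -32.6]
(0.35, [366.4, -182.2], np.float64(0.75), 118) [151.9 173.2]
(0.89, [583.2, -268.6], np.float64(0.29), 380) [ 40.5 -31.9]
(0.88, [585.7, -351.1], np.float64(0.4), 328) [-41.7 -24.7]
(0.7, [513.8, -278.1], np.float64(0.16), 422) [39.3 38.1]
```

View pics/c1.png

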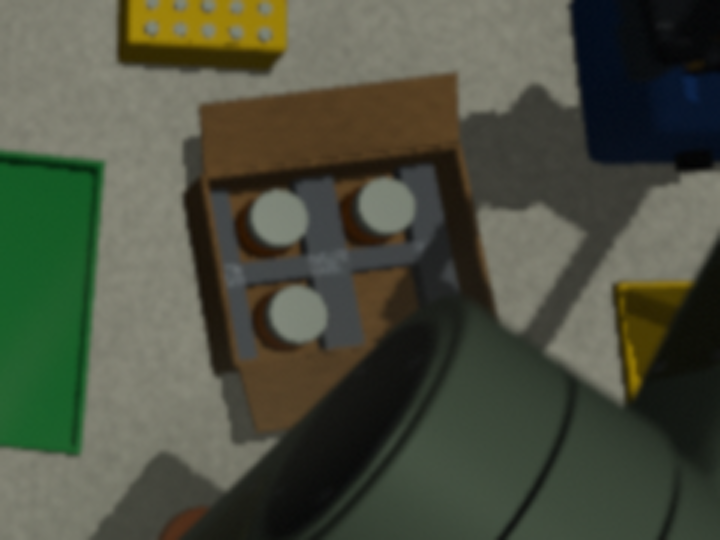

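>>> send_rows --deltas '[[[-0.0238,-0.071,0],[0,0,0]],[[-0.0238,-0.071,0],[0,0,0]],[[-0.0238,-0.071,0],[0,0,0]],[[-0.0238,-0.071,0],[0,0,0]],[[0,0,0],[0,0,0]],[[0,0,0.08],[0,0,0]],[[0,0,0.08],[0,0,0]],[[0,0,0.06],[0,0,0]],[[0,0,0],[0,0,0]],[[0,0,0],[0,0,0]]]'

```text
time_s: 10.65
ee_pos: [594.2, -345.9, 103.7]
ee_rot: [180.0, -0.0, 6.9]
force: [0.7, 0.7, 1.7]
gripper_width: 68.3
gripper_force: 0.0
```

Run:
```python
from h import *
go(593.5,-347.5,44,6.8);s=state();print(s['gripper_width'],s['ee_pos'],s['ee_rot'])
```

```text
go [-0.0019  0.0031  0.1194] rows>= 1.2 yaw turn norm 0.003
68.34232801166216 [ 594.23749654 -345.87338104  103.72099683] [ 1.79979951e+02 -4.31681911e-02  6.89678195e+00]
```

>>> send_rows --deltas '[[[0,0,0.04],[0,0,0]],[[-0.002,0.003,0.04],[0,0,0]],[[0,0,0.025],[0,0,0]],[[0,0,0.0144],[0,0,0]],[[0,0,0],[0,0,0]],[[0,0,0],[0,0,0]]]'

```text
time_s: 11.25
ee_pos: [593.6, -348.0, 44.4]
ee_rot: [179.9, -0.1, 6.9]
force: [0.4, -0.2, -0.1]
gripper_width: 68.6
gripper_force: 0.0
```

>>> send_rows --deltas '[[[0,0,0],[0,0,0]],[[0,0,0],[0,0,0]],[[0,0,0],[0,0,0]],[[0,0,0],[0,0,0]],[[0,0,0],[0,0,0]],[[0,0,0],[0,0,0]]]' --grip 1 --grip_force 15

```text
time_s: 11.85
ee_pos: [593.0, -347.8, 43.5]
ee_rot: [180.0, -0.0, 6.9]
force: [0.0, 0.7, 2.7]
gripper_width: 41.3
gripper_force: 15.0
```

>>> send_rows --deltas '[[[0,0,-0.02],[0,0,0]],[[0,0,-0.06],[0,0,0]],[[0,0,-0.08],[0,0,0]],[[0,0,-0.06],[0,0,0]],[[0,0,-0.04],[0,0,0]],[[0,0,0],[0,0,0]]]'

```text
time_s: 12.45
ee_pos: [594.4, -348.5, 177.4]
ee_rot: [179.7, -0.3, 6.9]
force: [-0.2, -0.2, -0.5]
gripper_width: 41.4
gripper_force: 15.0
```

>>> send_rows --deltas '[[[0.0124,-0.0898,0],[0,0,0]],[[0.0124,-0.0898,0],[0,0,0]],[[0.0124,-0.0898,0],[0,0,0]],[[0.0124,-0.0898,0],[0,0,0]],[[0.0124,-0.0898,0],[0,0,0]],[[0.0124,-0.0898,0],[0,0,0]],[[0.0124,-0.0898,0],[0,0,0]],[[0.0124,-0.0898,0],[0,0,0]]]'

```text
time_s: 13.25
ee_pos: [598.0, 16.7, 171.7]
ee_rot: [-180.0, 0.2, 6.9]
force: [1.3, -0.3, -1.0]
gripper_width: 41.3
gripper_force: 15.0
```

>>> send_rows --deltas '[[[0.0124,-0.0898,0],[0,0,0]],[[0.0124,-0.0898,0],[0,0,0]],[[0.0124,-0.0898,0],[0,0,0]],[[0.0124,-0.0898,0],[0,0,0]],[[0.0124,-0.0898,0],[0,0,0]],[[0.0124,-0.0898,0],[0,0,0]],[[0.0124,-0.0898,0],[0,0,0]],[[0.0124,-0.0898,0],[0,0,0]]]'

```text
time_s: 14.05
ee_pos: [604.4, 378.9, 171.4]
ee_rot: [179.9, 0.2, 6.9]
force: [-0.2, 0.2, -1.2]
gripper_width: 41.2
gripper_force: 15.0
```

>>> send_rows --deltas '[[[0,0,0],[0,0,-0.266]],[[0,0,0],[0,0,-0.266]],[[0,0,0],[0,0,-0.266]],[[0,0,0],[0,0,-0.266]],[[0,0,0],[0,0,-0.266]],[[0,0,0],[0,0,-0.266]],[[0,0,0],[0,0,-0.266]],[[0,0,0],[0,0,-0.266]],[[0,0,0],[0,0,-0.266]],[[0,0,0],[0,0,-0.266]]]'

```text
time_s: 15.05
ee_pos: [604.6, 377.0, 171.1]
ee_rot: [-179.8, 0.1, 83.4]
force: [-0.0, 0.2, -0.5]
gripper_width: 41.2
gripper_force: 15.0
```

>>> send_rows --deltas '[[[0,0,0.05],[0,0,0]],[[0,0,0.05],[0,0,0]],[[0,0,0],[0,0,0]],[[0,0,0],[0,0,0]]]'

```text
time_s: 15.45
ee_pos: [604.9, 377.2, 122.1]
ee_rot: [-179.9, 0.1, 83.1]
force: [0.1, 0.7, -0.9]
gripper_width: 41.2
gripper_force: 15.0
```

Run:
```python
from h import *
go(607.4,377.6,66,83);s=state();print(s['gripper_width'],s['ee_pos'],s['ee_rot'])
im=grab_frame('wrist');t=trace('wrist','jar1');print([(round(d['p'],2),d['bbox']) for d in t[:4]])
cv2.imwrite('pics/w1.png',im[:,:,::-1])
```

```text
go [0.0014 0.0048 0.1121] rows>= 1.1 yaw turn norm 0.002
41.221201109434865 [604.92337431 377.19224041 122.07437937] [-1.79879890e+02  8.57629115e-02  8.30658989e+01]
[(0.67, [281.3, 235.1, 92.6, 108.0])]
```

View pics/w1.png

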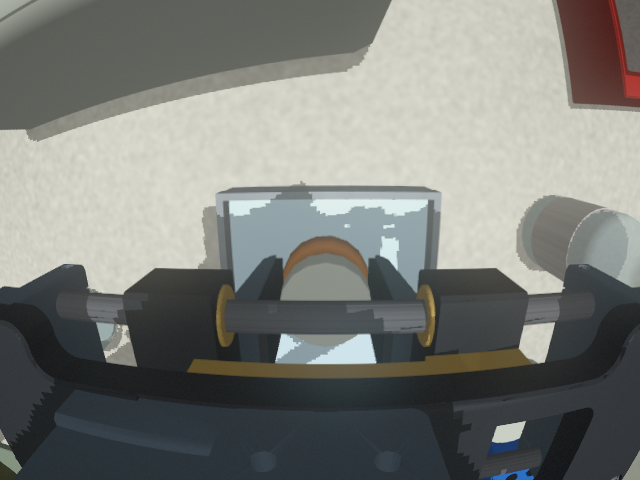

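The wrist view shows jar 1 gripped upright at (327,290), over the plate's far end (rim from 218 to 440). I'll lower it and release.

>>> send_rows --deltas '[[[0.0014,0.0048,0.05],[0,0,0]],[[0,0,0.03],[0,0,0]],[[0,0,0.02],[0,0,0]],[[0,0,0.01],[0,0,0]],[[0,0,0.003],[0,0,0]],[[0,0,0],[0,0,0]],[[0,0,0],[0,0,0]]]'

```text
time_s: 16.25
ee_pos: [608.3, 378.2, 67.6]
ee_rot: [179.9, -0.1, 83.1]
force: [0.5, -0.5, -0.1]
gripper_width: 41.3
gripper_force: 15.0
```

>>> send_rows --deltas '[[[0,0,0],[0,0,0]],[[0,0,0],[0,0,0]],[[0,0,0],[0,0,0]],[[0,0,0],[0,0,0]],[[0,0,0],[0,0,0]]]' --grip 0.25

```text
time_s: 16.75
ee_pos: [608.0, 377.9, 66.9]
ee_rot: [180.0, -0.0, 83.1]
force: [0.2, 0.5, 0.8]
gripper_width: 68.3
gripper_force: 0.0
```

>>> send_rows --deltas '[[[0,0,-0.04],[0,0,0]],[[0,0,-0.09],[0,0,0]],[[0,0,-0.09],[0,0,0]],[[0,0,0],[0,0,0.266]],[[0,0,0],[0,0,0.266]],[[0,0,0],[0,0,0.266]],[[0,0,0],[0,0,0.266]],[[0,0,0],[0,0,0.266]]]'

```text
time_s: 17.55
ee_pos: [607.9, 377.8, 176.8]
ee_rot: [-180.0, 0.0, 44.6]
force: [0.5, 0.1, -0.6]
gripper_width: 68.6
gripper_force: 0.0
```

>>> send_rows --deltas '[[[0,0,0],[0,0,0.266]],[[0,0,0],[0,0,0.266]],[[0,0,0],[0,0,0.266]],[[0,0,0],[0,0,0.266]],[[0,0,0],[0,0,0.266]],[[0,0,0],[0,0,0]]]'

```text
time_s: 18.15
ee_pos: [607.9, 377.8, 176.7]
ee_rot: [-180.0, 0.0, 6.9]
force: [-0.6, -0.0, -0.1]
gripper_width: 68.8
gripper_force: 0.0
```

Run:
```python
from h import *
for c in('top','scene'):
    grab_frame(c)
    for z,p in((71,LBX),(50,CAR)):
        print(c,z,[(j[0],j[1],loc(p,j[1]).tolist(),float(j[2])) for j in jars(c,z)])
go(585.5,-269.8,177,6.8)
print(state()['gripper_width'])
```

```text
top 71 [(0.88, [581.3, -263.2], [52.7, -569.1], 0.16), (0.74, [607.9, 375.7], [0.7, 68.2], 0.2), (0.67, [511.8, -271.5], [-15.2, -585.9], 0.16), (0.51, [791.1, 49.2], [222.6, -233.4], 0.81)]
top 50 [(0.88, [584.0, -267.5], [41.5, -32.8], 0.12), (0.74, [613.2, 384.4], [685.4, -138.7], 0.17), (0.67, [514.3, -276.7], [40.6, 37.5], 0.13), (0.51, [800.3, 58.3], [339.5, -286.0], 0.82)]
scene 71 [(0.8, [591.6, -262.5], [62.9, -567.2], 0.39), (0.78, [523.5, -270.7], [-3.7, -583.7], 0.25), (0.55, [607.9, 377.5], [0.5, 70.0], 0.12)]
scene 50 [(0.8, [580.4, -269.2], [40.3, -29.0], 0.37), (0.78, [511.2, -280.5], [37.2, 41.0], 0.22), (0.55, [596.2, 385.3], [688.3, -121.9], 0.08)]
go [-2.0070e-01  1.2804e+00 -5.0000e-04] rows>= 13.0 yaw turn norm 0.004
68.39422128894458
```

>>> send_rows --deltas '[[[-0.0144,0.0914,0],[0,0,0]],[[-0.0144,0.0914,0],[0,0,0]],[[-0.0144,0.0914,0],[0,0,0]],[[-0.0144,0.0914,0],[0,0,0]],[[-0.0144,0.0914,0],[0,0,0]],[[-0.0144,0.0914,0],[0,0,0]],[[-0.0144,0.0914,0],[0,0,0]]]'

```text
time_s: 19.15
ee_pos: [595.9, 52.4, 177.0]
ee_rot: [180.0, -0.0, 6.9]
force: [1.6, 0.5, 0.4]
gripper_width: 68.5
gripper_force: 0.0
```

>>> send_rows --deltas '[[[-0.0144,0.0914,0],[0,0,0]],[[-0.0144,0.0914,0],[0,0,0]],[[-0.0144,0.0914,0],[0,0,0]],[[-0.0144,0.0914,0],[0,0,0]],[[-0.0144,0.0914,0],[0,0,0]],[[-0.0144,0.0914,0],[0,0,0]],[[-0.0144,0.0914,0],[0,0,0]],[[0,0,0],[0,0,0]],[[0,0,0],[0,0,0]]]'

```text
time_s: 20.05
ee_pos: [584.0, -270.2, 176.5]
ee_rot: [-180.0, 0.0, 6.8]
force: [0.0, 0.3, -0.5]
gripper_width: 68.6
gripper_force: 0.0
```

>>> send_rows --deltas '[[[0,0,0.08],[0,0,0]],[[0,0,0.06],[0,0,0]],[[0,0,0],[0,0,0]],[[0,0,0],[0,0,0]]]'

```text
time_s: 20.45
ee_pos: [584.8, -268.1, 107.2]
ee_rot: [-180.0, -0.0, 7.0]
force: [1.1, -0.0, 0.5]
gripper_width: 68.3
gripper_force: 0.0
```

Run:
```python
from h import *
go(584.8,-269,44,6.8)
```

```text
go [-0.0002  0.0017  0.1264] rows>= 1.3 yaw turn norm 0.006
```

>>> send_rows --deltas '[[[0,0,0.045],[0,0,0]],[[0,0.0017,0.04],[0,0,0]],[[0,0,0.027],[0,0,0]],[[0,0,0.0144],[0,0,0]],[[0,0,0],[0,0,0]],[[0,0,0],[0,0,0]]]'

```text
time_s: 21.05
ee_pos: [585.2, -270.4, 44.6]
ee_rot: [179.9, -0.1, 6.9]
force: [0.3, -0.4, 0.2]
gripper_width: 68.2
gripper_force: 0.0
```

>>> send_rows --deltas '[[[0,0,0],[0,0,0]],[[0,0,0],[0,0,0]],[[0,0,0],[0,0,0]],[[0,0,0],[0,0,0]],[[0,0,0],[0,0,0]],[[0,0,0],[0,0,0]]]' --grip 1 --grip_force 15

```text
time_s: 21.65
ee_pos: [584.5, -270.3, 43.8]
ee_rot: [180.0, -0.0, 6.9]
force: [-0.9, 1.0, 2.0]
gripper_width: 40.9
gripper_force: 15.0
```

>>> send_rows --deltas '[[[0,0,-0.02],[0,0,0]],[[0,0,-0.06],[0,0,0]],[[0,0,-0.08],[0,0,0]],[[0,0,-0.06],[0,0,0]],[[0,0,-0.04],[0,0,0]],[[0,0,0],[0,0,0]]]'

```text
time_s: 22.25
ee_pos: [586.1, -271.1, 177.5]
ee_rot: [179.8, -0.4, 6.9]
force: [-0.1, -0.9, -0.5]
gripper_width: 41.1
gripper_force: 15.0
```

>>> send_rows --deltas '[[[0.0128,-0.0887,0],[0,0,0]],[[0.0128,-0.0887,0],[0,0,0]],[[0.0128,-0.0887,0],[0,0,0]],[[0.0128,-0.0887,0],[0,0,0]],[[0.0128,-0.0887,0],[0,0,0]],[[0.0128,-0.0887,0],[0,0,0]],[[0.0128,-0.0887,0],[0,0,0]]]'

```text
time_s: 22.95
ee_pos: [590.7, 45.0, 172.0]
ee_rot: [-180.0, 0.1, 6.9]
force: [0.4, -0.2, -0.6]
gripper_width: 41.1
gripper_force: 15.0
```

>>> send_rows --deltas '[[[0.0128,-0.0887,0],[0,0,0]],[[0.0128,-0.0887,0],[0,0,0]],[[0.0128,-0.0887,0],[0,0,0]],[[0.0128,-0.0887,0],[0,0,0]],[[0.0128,-0.0887,0],[0,0,0]],[[0.0128,-0.0887,0],[0,0,0]],[[0,0,0],[0,0,0]]]'

```text
time_s: 23.65
ee_pos: [596.9, 317.4, 171.3]
ee_rot: [-179.9, 0.1, 7.2]
force: [-0.5, -0.5, -1.2]
gripper_width: 41.6
gripper_force: 15.0
```

>>> send_rows --deltas '[[[0,0,0],[0,0,-0.266]],[[0,0,0],[0,0,-0.266]],[[0,0,0],[0,0,-0.266]],[[0,0,0],[0,0,-0.266]],[[0,0,0],[0,0,-0.266]],[[0,0,0],[0,0,-0.266]],[[0,0,0],[0,0,-0.266]],[[0,0,0],[0,0,-0.266]],[[0,0,0],[0,0,-0.266]],[[0,0,0],[0,0,-0.266]]]'

```text
time_s: 24.65
ee_pos: [597.5, 310.8, 172.0]
ee_rot: [-179.9, 0.1, 83.3]
force: [0.4, 1.2, -1.6]
gripper_width: 41.3
gripper_force: 15.0
```

>>> send_rows --deltas '[[[0,0,0.05],[0,0,0]],[[0,0,0.05],[0,0,0]],[[0,0,0],[0,0,0]],[[0,0,0],[0,0,0]]]'

```text
time_s: 25.05
ee_pos: [597.7, 311.3, 122.8]
ee_rot: [-179.9, 0.1, 83.0]
force: [0.2, 0.6, -0.1]
gripper_width: 40.8
gripper_force: 15.0
```

Run:
```python
from h import *
go(599.4,313.1,66,83)
grab_frame('top')
for z,p in((71,LBX),(50,CAR)):
    print(z,[(j[0],j[1],loc(p,j[1]).tolist(),float(j[2])) for j in jars('top',z)])
```

```text
go [0.0039 0.0028 0.1135] rows>= 1.1 yaw turn norm 0.002
71 [(0.78, [613.0, 320.4], [12.6, 13.9], 0.62), (0.71, [510.8, -269.9], [-16.4, -584.4], 0.17)]
50 [(0.78, [617.3, 326.9], [627.8, -136.0], 0.6), (0.71, [513.4, -276.3], [41.1, 38.3], 0.14)]
```

Run:
```python
from h import *
grab_frame('scene')
print([(j[0],j[1],loc(LBX,j[1]).tolist(),float(j[2])) for j in jars('scene',71)])
```

```text
[(0.71, [613.1, 374.9], [6.0, 68.0], 0.38), (0.61, [528.3, -268.9], [0.8, -581.3], 0.15)]
```

>>> send_rows --deltas '[[[0.0039,0.0028,0.05],[0,0,0]],[[0,0,0.03],[0,0,0]],[[0,0,0.02],[0,0,0]],[[0,0,0.01],[0,0,0]],[[0,0,0.004],[0,0,0]],[[0,0,0],[0,0,0]],[[0,0,0],[0,0,0]]]'

```text
time_s: 26.0
ee_pos: [600.2, 314.1, 67.4]
ee_rot: [179.9, -0.1, 83.1]
force: [0.2, -0.4, -0.3]
gripper_width: 41.0
gripper_force: 15.0
```

>>> send_rows --deltas '[[[0,0,0],[0,0,0]],[[0,0,0],[0,0,0]],[[0,0,0],[0,0,0]],[[0,0,0],[0,0,0]],[[0,0,0],[0,0,0]]]' --grip 0.25

```text
time_s: 26.5
ee_pos: [599.8, 313.9, 66.7]
ee_rot: [180.0, -0.0, 83.1]
force: [-0.2, 0.1, -0.3]
gripper_width: 68.0
gripper_force: 0.0
```

>>> send_rows --deltas '[[[0,0,-0.04],[0,0,0]],[[0,0,-0.09],[0,0,0]],[[0,0,-0.09],[0,0,0]],[[0,0,0],[0,0,0.266]],[[0,0,0],[0,0,0.266]],[[0,0,0],[0,0,0.266]],[[0,0,0],[0,0,0.266]],[[0,0,0],[0,0,0.266]]]'

```text
time_s: 27.3
ee_pos: [599.7, 313.9, 176.6]
ee_rot: [-180.0, -0.0, 44.7]
force: [0.7, -0.7, 0.0]
gripper_width: 68.5
gripper_force: 0.0
```

>>> send_rows --deltas '[[[0,0,0],[0,0,0.266]],[[0,0,0],[0,0,0.266]],[[0,0,0],[0,0,0.266]],[[0,0,0],[0,0,0.266]],[[0,0,0],[0,0,0.266]],[[0,0,0],[0,0,0]]]'

```text
time_s: 27.9
ee_pos: [599.7, 313.9, 176.5]
ee_rot: [-180.0, 0.0, 6.9]
force: [0.5, 0.1, -0.6]
gripper_width: 68.2
gripper_force: 0.0
```

>>> send_rows --deltas '[[[-0.0239,0.0885,0],[0,0,0]],[[-0.0239,0.0885,0],[0,0,0]],[[-0.0239,0.0885,0],[0,0,0]],[[-0.0239,0.0885,0],[0,0,0]],[[-0.0239,0.0885,0],[0,0,0]],[[-0.0239,0.0885,0],[0,0,0]],[[-0.0239,0.0885,0],[0,0,0]]]'

```text
time_s: 28.6
ee_pos: [553.2, -5.3, 176.8]
ee_rot: [180.0, -0.0, 7.1]
force: [0.6, 0.6, -0.6]
gripper_width: 68.2
gripper_force: 0.0
```

>>> send_rows --deltas '[[[-0.0239,0.0885,0],[0,0,0]],[[-0.0239,0.0885,0],[0,0,0]],[[-0.0239,0.0885,0],[0,0,0]],[[-0.0239,0.0885,0],[0,0,0]],[[-0.0239,0.0885,0],[0,0,0]],[[-0.0239,0.0885,0],[0,0,0]],[[0,0,0],[0,0,0]],[[0,0,0],[0,0,0]]]'

```text
time_s: 29.4
ee_pos: [513.9, -276.5, 176.3]
ee_rot: [-180.0, 0.0, 6.9]
force: [0.5, -0.0, 0.1]
gripper_width: 68.9
gripper_force: 0.0
```

>>> send_rows --deltas '[[[0,0,0.08],[0,0,0]],[[0,0,0.06],[0,0,0]],[[0,0,0],[0,0,0]],[[0,0,0],[0,0,0]]]'

```text
time_s: 29.8
ee_pos: [514.8, -274.7, 107.0]
ee_rot: [-180.0, 0.0, 7.0]
force: [0.8, -0.9, 0.6]
gripper_width: 68.5
gripper_force: 0.0
```

Run:
```python
from h import *
go(513.6,-277.2,44,6.8)
for c in('top','scene'):
    grab_frame(c)
    print([(j[0],j[1],loc(LBX,j[1]).tolist(),float(j[2])) for j in jars(c,71)])
```

```text
go [-0.0029  0.0047  0.1259] rows>= 1.3 yaw turn norm 0.007
[(0.97, [600.8, 312.0], [1.5, 4.1], 0.14), (0.74, [609.1, 376.4], [1.8, 69.0], 0.09)]
[(0.89, [530.1, -266.3], [2.3, -578.5], 0.31), (0.78, [600.3, 314.4], [0.7, 6.4], 0.11), (0.75, [782.4, -238.4], [249.3, -519.8], 0.77), (0.62, [605.9, 379.2], [-1.7, 71.4], 0.14)]
```

>>> send_rows --deltas '[[[-0.0014,0.001,0.045],[0,0,0]],[[0,0.002,0.04],[0,0,0]],[[0,0,0.027],[0,0,0]],[[0,0,0.0144],[0,0,0]],[[0,0,0],[0,0,0]],[[0,0,0],[0,0,0]]]'

```text
time_s: 30.6
ee_pos: [514.3, -277.7, 44.0]
ee_rot: [180.0, -0.1, 6.9]
force: [-0.3, 0.0, -0.4]
gripper_width: 67.9
gripper_force: 0.0
```

>>> send_rows --deltas '[[[0,0,0],[0,0,0]],[[0,0,0],[0,0,0]],[[0,0,0],[0,0,0]],[[0,0,0],[0,0,0]],[[0,0,0],[0,0,0]],[[0,0,0],[0,0,0]]]' --grip 1 --grip_force 15

```text
time_s: 31.2
ee_pos: [513.9, -277.5, 43.7]
ee_rot: [180.0, -0.0, 6.9]
force: [-1.2, 0.0, 2.6]
gripper_width: 41.2
gripper_force: 15.0
```

>>> send_rows --deltas '[[[0,0,-0.02],[0,0,0]],[[0,0,-0.06],[0,0,0]],[[0,0,-0.08],[0,0,0]],[[0,0,-0.06],[0,0,0]],[[0,0,-0.04],[0,0,0]],[[0,0,0],[0,0,0]]]'

```text
time_s: 31.8
ee_pos: [515.3, -278.2, 176.9]
ee_rot: [179.8, -0.3, 6.9]
force: [-0.1, -1.0, -1.9]
gripper_width: 41.4
gripper_force: 15.0
```

>>> send_rows --deltas '[[[0.0232,-0.0855,0],[0,0,0]],[[0.0232,-0.0855,0],[0,0,0]],[[0.0232,-0.0855,0],[0,0,0]],[[0.0232,-0.0855,0],[0,0,0]],[[0.0232,-0.0855,0],[0,0,0]],[[0.0232,-0.0855,0],[0,0,0]]]'

```text
time_s: 32.4
ee_pos: [551.2, -12.6, 171.9]
ee_rot: [-180.0, 0.1, 6.9]
force: [1.1, -0.6, -1.0]
gripper_width: 41.1
gripper_force: 15.0
```

>>> send_rows --deltas '[[[0.0232,-0.0855,0],[0,0,0]],[[0.0232,-0.0855,0],[0,0,0]],[[0.0232,-0.0855,0],[0,0,0]],[[0.0232,-0.0855,0],[0,0,0]],[[0.0232,-0.0855,0],[0,0,0]],[[0.0232,-0.0855,0],[0,0,0]],[[0,0,0],[0,0,0]]]'

```text
time_s: 33.1
ee_pos: [590.2, 253.7, 171.2]
ee_rot: [-179.9, 0.1, 7.2]
force: [0.6, 0.0, -1.6]
gripper_width: 41.2
gripper_force: 15.0
```

>>> send_rows --deltas '[[[0,0,0],[0,0,-0.266]],[[0,0,0],[0,0,-0.266]],[[0,0,0],[0,0,-0.266]],[[0,0,0],[0,0,-0.266]],[[0,0,0],[0,0,-0.266]],[[0,0,0],[0,0,-0.266]],[[0,0,0],[0,0,-0.266]],[[0,0,0],[0,0,-0.266]],[[0,0,0],[0,0,-0.266]],[[0,0,0],[0,0,-0.266]]]'

```text
time_s: 34.1
ee_pos: [589.8, 247.4, 171.8]
ee_rot: [-179.8, 0.1, 83.4]
force: [0.3, 0.2, -0.2]
gripper_width: 41.3
gripper_force: 15.0
```

>>> send_rows --deltas '[[[0,0,0.04],[0,0,0]],[[0,0,0.04],[0,0,0]],[[0,0,0],[0,0,0]],[[0,0,0],[0,0,0]]]'

```text
time_s: 34.5
ee_pos: [590.1, 247.8, 132.6]
ee_rot: [-179.9, 0.1, 83.0]
force: [0.4, 1.4, 0.0]
gripper_width: 41.2
gripper_force: 15.0
```

Run:
```python
from h import *
go(591.4,248.6,66,83)
grab_frame('scene')
print([(j[0],j[1],loc(LBX,j[1]).tolist(),float(j[2])) for j in jars('scene',71)])
```

```text
go [0.0018 0.0023 0.1331] rows>= 1.3 yaw turn norm 0.001
[(0.98, [601.5, 314.2], [1.9, 6.4], 0.24), (0.72, [811.9, 60.4], [241.9, -219.7], 0.81), (0.63, [607.3, 378.0], [-0.1, 70.4], 0.14)]
```

>>> send_rows --deltas '[[[0.0018,0.0023,0.06],[0,0,0]],[[0,0,0.035],[0,0,0]],[[0,0,0.02],[0,0,0]],[[0,0,0.012],[0,0,0]],[[0,0,0.006],[0,0,0]],[[0,0,0],[0,0,0]],[[0,0,0],[0,0,0]]]'

```text
time_s: 35.3
ee_pos: [592.4, 249.6, 67.7]
ee_rot: [179.9, -0.1, 83.1]
force: [-0.2, -0.2, -1.0]
gripper_width: 41.1
gripper_force: 15.0
```

>>> send_rows --deltas '[[[0,0,0],[0,0,0]],[[0,0,0],[0,0,0]],[[0,0,0],[0,0,0]],[[0,0,0],[0,0,0]],[[0,0,0],[0,0,0]]]' --grip 0.25

```text
time_s: 35.8
ee_pos: [591.9, 249.4, 66.9]
ee_rot: [180.0, -0.0, 83.1]
force: [-0.0, 1.1, 0.0]
gripper_width: 68.3
gripper_force: 0.0
```

>>> send_rows --deltas '[[[0,0,-0.04],[0,0,0]],[[0,0,-0.1],[0,0,0]],[[0,0,-0.1],[0,0,0]],[[0,0,0],[0,0,-0.2856]],[[0,0,0],[0,0,-0.2856]],[[0,0,0],[0,0,-0.2856]],[[0,0,0],[0,0,-0.2856]],[[0,0,0],[0,0,-0.2856]]]'

```text
time_s: 36.6
ee_pos: [591.8, 249.3, 186.9]
ee_rot: [180.0, -0.0, 124.3]
force: [0.2, 0.0, 0.6]
gripper_width: 68.1
gripper_force: 0.0
```

>>> send_rows --deltas '[[[0,0,0],[0,0,-0.2856]],[[0,0,0],[0,0,-0.2856]],[[0,0,0],[0,0,-0.2856]],[[0,0,0],[0,0,-0.2856]],[[0,0,0],[0,0,-0.2856]],[[0,0,0],[0,0,-0.2856]],[[0,0,0],[0,0,0]],[[0,0,0],[0,0,0]]]'

```text
time_s: 37.4
ee_pos: [591.8, 249.3, 186.8]
ee_rot: [180.0, -0.0, 172.9]
force: [0.1, -0.4, -0.6]
gripper_width: 68.5
gripper_force: 0.0
```

Run:
```python
from h import *
for c in('top','scene'):
    im=grab_frame(c)
    print([(j[0],j[1],loc(LBX,j[1]).tolist(),float(j[2])) for j in jars(c,71)])
    t=trace(c,'lamp_knob_cap')
    if t:
        m=t[0]['pixels'].astype(np.float32)
        a=np.linspace(0,6.283,30,endpoint=False)
        def K(p):
            P=np.vstack([np.c_[0*a+x,15*np.cos(a),50+15*np.sin(a)] for x in(-9,9)]);return [world([p[0],p[1],LBX[2]],P)]
        x,f=fit(K,[500,180],{c:m},[8,8]);print(c,'knob',x,f,loc(LBX,x),t[0]['p'])
    if c=='top': cv2.imwrite('pics/t3.png',cv2.resize(im[160:340,120:360,::-1],None,fx=3,fy=3))
go(479.8,176.7,120,173)
```

```text
[(0.54, [584.3, 240.6], [-6.1, -68.8], 0.62)]
top knob [500. 180.] 1.0 [ -82.3 -139.3] 0.66
[(0.96, [593.7, 248.5], [2.3, -59.8], 0.14), (0.92, [599.2, 314.0], [-0.3, 5.9], 0.12), (0.78, [607.6, 377.0], [0.3, 69.5], 0.09)]
scene knob [474.11621094 176.69995117] 0.5472822189331055 [-107.6 -145.7] 0.63
go [ 0.2048 -0.1714  0.1337] rows>= 3.0 yaw turn norm 0.001
```

View pics/t3.png

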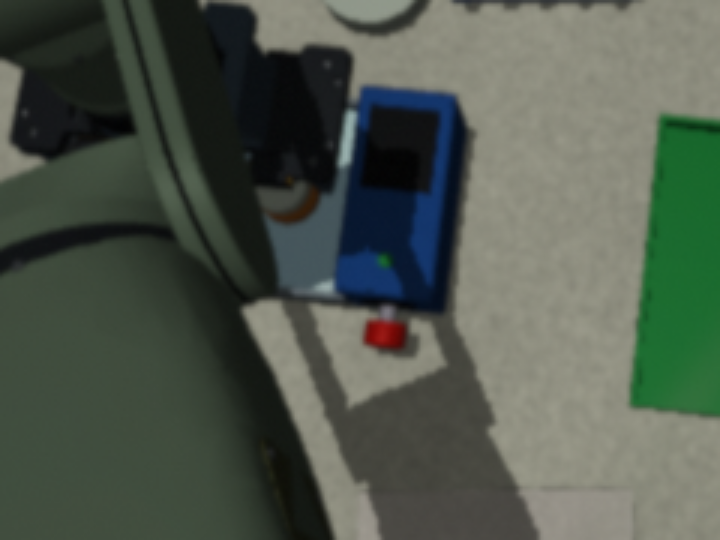

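The crop shows the red cap at about (249,271) in full-frame pixels, in front of the housing. All three jars are on the plate, confirmed in the scene view.

>>> send_rows --deltas '[[[0.068,-0.057,0],[0,0,0]],[[0.068,-0.057,0],[0,0,0]],[[0.068,-0.057,0],[0,0,0]],[[0,0,0],[0,0,0]],[[0,0,0.07],[0,0,0]],[[0,0,0.06],[0,0,0]],[[0,0,0],[0,0,0]],[[0,0,0],[0,0,0]]]'

```text
time_s: 38.5
ee_pos: [481.0, 177.1, 122.2]
ee_rot: [180.0, 0.0, 173.1]
force: [0.8, 0.3, 0.7]
gripper_width: 68.1
gripper_force: 0.0
```

Run:
```python
from h import *
print(back('top',(248.8,270.4),55), proj(calibration('top'),world(LBX,[[-98,-145,50]])))
go(479.8,176.7,45,173)
im=grab_frame('wrist');cv2.imwrite('pics/w2.png',im[:,:,::-1])
```

```text
[485.83164612 172.21153093  55.        ] [[247.27979346 271.64351675]]
go [ 0.0022 -0.001   0.1545] rows>= 1.5 yaw turn norm 0.002
```

View pics/w2.png

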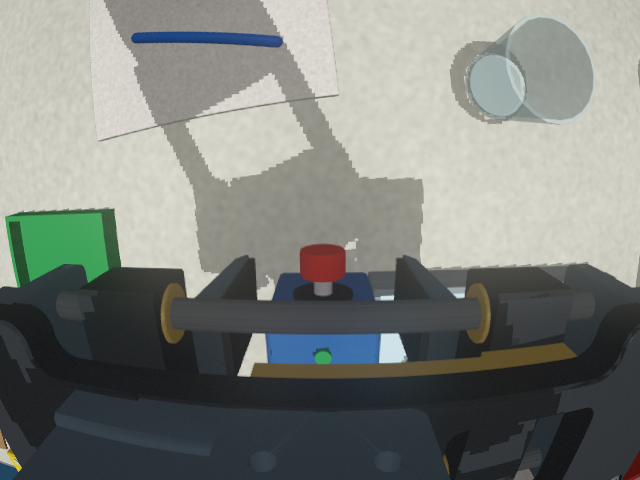

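>>> send_rows --deltas '[[[0.002,-0.001,0.06],[0,0,0]],[[0,0,0.05],[0,0,0]],[[0,0,0.03],[0,0,0]],[[0,0,0.0145],[0,0,0]],[[0,0,0],[0,0,0]],[[0,0,0],[0,0,0]]]'

```text
time_s: 39.15
ee_pos: [480.4, 176.9, 45.9]
ee_rot: [179.9, 0.1, 173.1]
force: [0.5, 0.2, -0.0]
gripper_width: 68.6
gripper_force: 0.0
```

>>> send_rows --deltas '[[[0,0,0],[0,0,0]],[[0,0,0],[0,0,0]],[[0,0,0],[0,0,0]],[[0,0,0],[0,0,0]],[[0,0,0],[0,0,0]],[[0,0,0],[0,0,0]],[[0,0,0],[0,0,0]]]' --grip 1 --grip_force 35

```text
time_s: 39.85
ee_pos: [479.1, 175.6, 44.6]
ee_rot: [-179.9, -0.0, 173.1]
force: [-0.3, -5.0, 2.9]
gripper_width: 29.1
gripper_force: 35.0
```

>>> send_rows --deltas '[[[0.006,0,0],[0,0,0]],[[0.006,0,0],[0,0,0]],[[0.006,0,0],[0,0,0]],[[0.006,0,0],[0,0,0]],[[0.006,0,0],[0,0,0]],[[0.004,0,0],[0,0,0]],[[0,0,0],[0,0,0]]]'

```text
time_s: 40.55
ee_pos: [463.1, 177.4, 44.7]
ee_rot: [-179.9, 0.1, 173.2]
force: [3.0, -7.1, 0.0]
gripper_width: 29.1
gripper_force: 35.0
```

Run:
```python
from h import *
print(state()['force'],loc(LBX,state()['ee_pos'][:2]))
im=grab_frame('wrist');cv2.imwrite('pics/w3.png',im[200:400,220:430,::-1].repeat(3,0).repeat(3,1))
```

```text
[ 3.03863178 -7.06071648  0.04899367] [-118.7 -146.3]
```

View pics/w3.png

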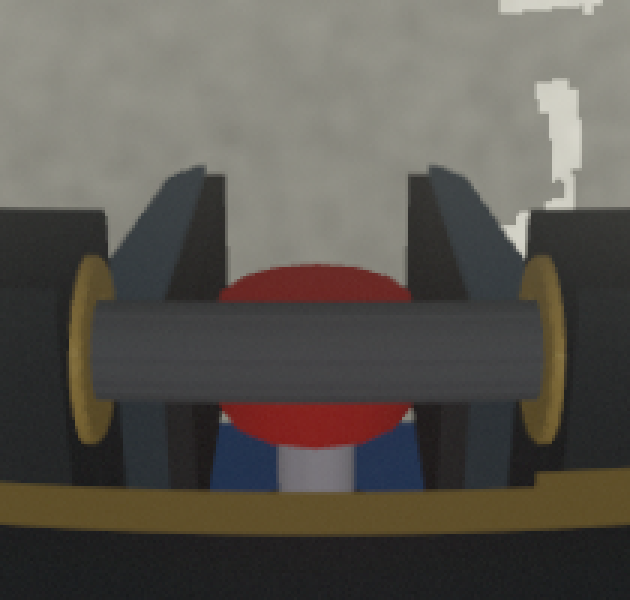

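The crop shows the cap held between the pads with the stem exposed behind it, so the knob is out. I'll hold for over 5 s, then push.

>>> send_rows --deltas '[[[0,0,0],[0,0,0]],[[0,0,0],[0,0,0]],[[0,0,0],[0,0,0]],[[0,0,0],[0,0,0]],[[0,0,0],[0,0,0]],[[0,0,0],[0,0,0]],[[0,0,0],[0,0,0]],[[0,0,0],[0,0,0]],[[0,0,0],[0,0,0]],[[0,0,0],[0,0,0]]]'

```text
time_s: 41.6
ee_pos: [463.1, 177.5, 44.6]
ee_rot: [-179.9, 0.1, 173.1]
force: [1.8, -7.3, 0.6]
gripper_width: 29.0
gripper_force: 35.0
```

>>> send_rows --deltas '[[[0,0,0],[0,0,0]],[[0,0,0],[0,0,0]],[[0,0,0],[0,0,0]],[[0,0,0],[0,0,0]],[[0,0,0],[0,0,0]],[[0,0,0],[0,0,0]],[[0,0,0],[0,0,0]],[[0,0,0],[0,0,0]],[[0,0,0],[0,0,0]],[[0,0,0],[0,0,0]]]'

```text
time_s: 42.6
ee_pos: [463.1, 177.4, 44.6]
ee_rot: [-179.9, 0.1, 173.1]
force: [2.7, -7.0, 0.8]
gripper_width: 29.2
gripper_force: 35.0
```

>>> send_rows --deltas '[[[0,0,0],[0,0,0]],[[0,0,0],[0,0,0]],[[0,0,0],[0,0,0]],[[0,0,0],[0,0,0]],[[0,0,0],[0,0,0]],[[0,0,0],[0,0,0]],[[0,0,0],[0,0,0]],[[0,0,0],[0,0,0]],[[0,0,0],[0,0,0]],[[0,0,0],[0,0,0]]]'

```text
time_s: 43.6
ee_pos: [463.1, 177.4, 44.6]
ee_rot: [-179.9, 0.1, 173.1]
force: [2.6, -7.2, 0.9]
gripper_width: 29.0
gripper_force: 35.0
```

Run:
```python
from h import *
for c in('scene','top'):
    grab_frame(c)
    print([(j[0],j[1],loc(LBX,j[1]).tolist(),float(j[2])) for j in jars(c,71)])
```

```text
[(0.82, [592.2, 250.5], [0.5, -58.0], 0.17), (0.75, [598.3, 316.6], [-1.5, 8.4], 0.26), (0.73, [607.7, 379.6], [0.1, 72.1], 0.12), (0.55, [638.3, -318.8], [116.1, -617.3], 0.76)]
[(0.97, [600.9, 312.9], [1.5, 5.0], 0.13), (0.77, [608.7, 376.0], [1.5, 68.6], 0.17), (0.76, [593.7, 247.9], [2.3, -60.4], 0.18)]
```

>>> send_rows --deltas '[[[0,0,0],[0,0,0]],[[0,0,0],[0,0,0]],[[0,0,0],[0,0,0]],[[0,0,0],[0,0,0]],[[0,0,0],[0,0,0]],[[0,0,0],[0,0,0]],[[0,0,0],[0,0,0]],[[0,0,0],[0,0,0]],[[0,0,0],[0,0,0]],[[0,0,0],[0,0,0]]]'

```text
time_s: 44.8
ee_pos: [463.0, 177.5, 44.6]
ee_rot: [-179.9, 0.1, 173.1]
force: [1.5, -6.4, 0.6]
gripper_width: 29.1
gripper_force: 35.0
```

>>> send_rows --deltas '[[[0,0,0],[0,0,0]],[[0,0,0],[0,0,0]],[[0,0,0],[0,0,0]],[[0,0,0],[0,0,0]],[[0,0,0],[0,0,0]],[[0,0,0],[0,0,0]],[[0,0,0],[0,0,0]],[[0,0,0],[0,0,0]],[[0,0,0],[0,0,0]],[[0,0,0],[0,0,0]]]'

```text
time_s: 45.8
ee_pos: [463.0, 177.4, 44.6]
ee_rot: [-179.9, 0.1, 173.1]
force: [1.4, -7.1, 0.4]
gripper_width: 29.5
gripper_force: 35.0
```

>>> send_rows --deltas '[[[0,0,0],[0,0,0]],[[0,0,0],[0,0,0]],[[0,0,0],[0,0,0]],[[0,0,0],[0,0,0]],[[0,0,0],[0,0,0]],[[0,0,0],[0,0,0]],[[0,0,0],[0,0,0]],[[0,0,0],[0,0,0]],[[0,0,0],[0,0,0]],[[0,0,0],[0,0,0]]]'

```text
time_s: 46.8
ee_pos: [463.1, 177.4, 44.7]
ee_rot: [-179.9, 0.1, 173.1]
force: [1.7, -7.1, 0.8]
gripper_width: 29.0
gripper_force: 35.0
```

>>> send_rows --deltas '[[[-0.006,0,0],[0,0,0]],[[-0.006,0,0],[0,0,0]],[[-0.006,0,0],[0,0,0]],[[-0.006,0,0],[0,0,0]],[[-0.006,0,0],[0,0,0]],[[-0.005,0,0],[0,0,0]],[[-0.003,0,0],[0,0,0]],[[0,0,0],[0,0,0]],[[0,0,0],[0,0,0]]]'

```text
time_s: 47.7
ee_pos: [479.1, 175.5, 44.6]
ee_rot: [-179.9, -0.3, 173.1]
force: [-5.6, -2.7, 6.7]
gripper_width: 29.2
gripper_force: 35.0
```

>>> send_rows --deltas '[[[0,0,0],[0,0,0]],[[0,0,0],[0,0,0]],[[0,0,0],[0,0,0]],[[0,0,0],[0,0,0]],[[0,0,0],[0,0,0]]]' --grip 0.25

```text
time_s: 48.2
ee_pos: [481.4, 176.3, 44.5]
ee_rot: [180.0, 0.0, 173.1]
force: [0.1, -0.3, 0.1]
gripper_width: 65.9
gripper_force: 0.0
```

>>> send_rows --deltas '[[[0,0,-0.04],[0,0,0]],[[0,0,-0.1],[0,0,0]],[[0,0,-0.1],[0,0,0]],[[0,0,-0.02],[0,0,0]],[[0,0,0],[0,0,0]]]'

```text
time_s: 48.7
ee_pos: [482.4, 176.6, 176.6]
ee_rot: [179.9, 0.3, 173.1]
force: [-0.7, -0.1, -0.0]
gripper_width: 68.8
gripper_force: 0.0
```

Run:
```python
from h import *
im=grab_frame('wrist');cv2.imwrite('pics/w4.png',im[:,:,::-1])
for c in('scene','top'):
    grab_frame(c)
    print([(j[0],j[1],loc(LBX,j[1]).tolist(),float(j[2])) for j in jars(c,71)])
    print([(round(d['p'],2),d['bbox']) for d in trace(c,'lamp_knob_cap')[:2]])
s=state();print(s['ee_pos'],s['ee_rot'],s['qpos'])
```

```text
[(0.89, [599.0, 315.5], [-0.7, 7.4], 0.18), (0.64, [606.6, 379.1], [-1.0, 71.4], 0.17)]
[(0.58, [374.2, 209.0, 15.4, 8.9])]
[]
[]
[480.54232241 175.90693166 173.09558356] [-1.79929090e+02 -1.57261339e-01  1.73066585e+02] [ 1.88151067e+01  1.52174680e+01  1.02553438e+02  5.01942886e-03
  6.24015455e+01 -6.42539075e+01]
```

View pics/w4.png

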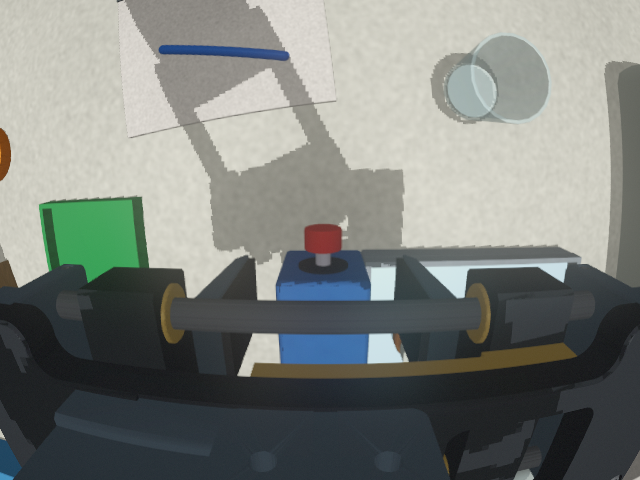

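The knob cap at (322,240) has a short stem again, so it is in. Next I move the jars to the tray.

>>> send_rows --deltas '[[[-0.068,0.0573,-0.01],[0,0,0]],[[-0.068,0.0573,-0.01],[0,0,0]],[[-0.068,0.0573,0],[0,0,0]],[[0,0,0],[0,0,0.2856]],[[0,0,0],[0,0,0.2856]],[[0,0,0],[0,0,0.2856]],[[0,0,0],[0,0,0.2856]],[[0,0,0],[0,0,0.2856]],[[0,0,0],[0,0,0.2856]]]'

```text
time_s: 49.95
ee_pos: [592.6, 249.1, 183.4]
ee_rot: [-179.9, -0.0, 123.6]
force: [0.7, -0.1, -0.5]
gripper_width: 68.6
gripper_force: 0.0
```

>>> send_rows --deltas '[[[0,0,0],[0,0,0.2856]],[[0,0,0],[0,0,0.2856]],[[0,0,0],[0,0,0.2856]],[[0,0,0],[0,0,0.2856]],[[0,0,0],[0,0,0.2856]],[[0,0,0],[0,0,0]],[[0,0,0],[0,0,0]]]'

```text
time_s: 50.65
ee_pos: [592.7, 249.1, 183.9]
ee_rot: [-179.9, 0.0, 83.2]
force: [-0.3, 0.6, -0.1]
gripper_width: 68.2
gripper_force: 0.0
```

Run:
```python
from h import *
for c in('scene',):
    grab_frame(c)
    print([(j[0],j[1],loc(LBX,j[1]).tolist(),float(j[2])) for j in jars(c,71)])
go(592.3,249,66,83)
```

```text
[(0.91, [594.1, 249.3], [2.5, -58.9], 0.16), (0.77, [599.0, 315.5], [-0.7, 7.4], 0.13), (0.69, [608.5, 377.4], [1.1, 70.0], 0.12), (0.34, [445.4, -315.1], [-75.8, -637.3], 0.75)]
go [-0.0004 -0.0009  0.2364] rows>= 2.4 yaw turn norm 0.006
```

>>> send_rows --deltas '[[[0,0,0.09],[0,0,0]],[[0,0,0.08],[0,0,0]],[[0,0,0.03],[0,0,0]],[[0,0,0.02],[0,0,0]],[[0,0,0.0144],[0,0,0]],[[0,0,0],[0,0,0]],[[0,0,0],[0,0,0]]]'

```text
time_s: 51.45
ee_pos: [593.6, 249.5, 68.5]
ee_rot: [179.9, -0.1, 83.1]
force: [0.2, -0.6, -0.1]
gripper_width: 68.4
gripper_force: 0.0
```

>>> send_rows --deltas '[[[0,0,0],[0,0,0]],[[0,0,0],[0,0,0]],[[0,0,0],[0,0,0]],[[0,0,0],[0,0,0]],[[0,0,0],[0,0,0]],[[0,0,0],[0,0,0]]]' --grip 1 --grip_force 15

```text
time_s: 52.05
ee_pos: [593.0, 249.2, 67.8]
ee_rot: [180.0, -0.0, 83.1]
force: [0.2, 0.1, 2.3]
gripper_width: 41.2
gripper_force: 15.0
```

>>> send_rows --deltas '[[[0,0,-0.02],[0,0,0]],[[0,0,-0.06],[0,0,0]],[[0,0,-0.08],[0,0,0]],[[0,0,-0.04],[0,0,0]],[[0,0,0],[0,0,0]]]'

```text
time_s: 52.55
ee_pos: [594.8, 249.9, 171.6]
ee_rot: [179.6, -0.2, 83.1]
force: [-0.1, 0.9, -0.5]
gripper_width: 41.0
gripper_force: 15.0
```

>>> send_rows --deltas '[[[-0.0937,0.0135,0],[0,0,0]],[[-0.0937,0.0135,0],[0,0,0]],[[-0.0937,0.0135,0],[0,0,0]],[[-0.0937,0.0135,0],[0,0,0]],[[-0.0937,0.0135,0],[0,0,0]],[[-0.0937,0.0135,0],[0,0,0]],[[-0.0937,0.0135,0],[0,0,0]]]'

```text
time_s: 53.25
ee_pos: [599.0, -83.8, 165.7]
ee_rot: [-179.8, -0.0, 83.1]
force: [0.6, -1.0, -1.5]
gripper_width: 41.2
gripper_force: 15.0
```

>>> send_rows --deltas '[[[0,0,0],[0,0,0.285]],[[0,0,0],[0,0,0.285]],[[0,0,0],[0,0,0.285]],[[0,0,0],[0,0,0.285]],[[0,0,0],[0,0,0.285]],[[0,0,0],[0,0,0.285]],[[0,0,0],[0,0,0.285]],[[0,0,0],[0,0,0.285]],[[0,0,0],[0,0,0.285]],[[0,0,0],[0,0,0.285]]]'

```text
time_s: 54.25
ee_pos: [599.1, -82.0, 165.5]
ee_rot: [-180.0, 0.2, 1.1]
force: [-0.1, 0.5, -1.3]
gripper_width: 41.2
gripper_force: 15.0
```

>>> send_rows --deltas '[[[0,0,0],[0,0,0.295]],[[0,0,0.08],[0,0,0]],[[0,0,0.06],[0,0,0]],[[0,0,0],[0,0,0]],[[0,0,0],[0,0,0]]]'

```text
time_s: 54.75
ee_pos: [599.7, -82.0, 96.5]
ee_rot: [-180.0, 0.1, -7.0]
force: [0.8, 0.1, 0.2]
gripper_width: 41.6
gripper_force: 15.0
```

Run:
```python
from h import *
go(599.8,-82.3,47,-7.1);print(state()['ee_pos'],state()['gripper_width'])
```

```text
go [0.0003 0.0005 0.0991] rows>= 1.0 yaw turn norm 0.002
[599.67299907 -82.01503418  96.53689864] 41.64348002962622
```

>>> send_rows --deltas '[[[0,0,0.04],[0,0,0]],[[0,0,0.03],[0,0,0]],[[0,0,0.015],[0,0,0]],[[0,0,0.008],[0,0,0]],[[0,0,0.003],[0,0,0]],[[0,0,0],[0,0,0]],[[0,0,0],[0,0,0]]]'

```text
time_s: 55.45
ee_pos: [600.7, -82.2, 50.2]
ee_rot: [-180.0, -0.1, -7.0]
force: [-0.2, 0.3, -1.2]
gripper_width: 40.9
gripper_force: 15.0
```

>>> send_rows --deltas '[[[0,0,0],[0,0,0]],[[0,0,0],[0,0,0]],[[0,0,0],[0,0,0]],[[0,0,0],[0,0,0]],[[0,0,0],[0,0,0]]]' --grip 0.25

```text
time_s: 55.95
ee_pos: [600.2, -82.1, 49.5]
ee_rot: [-180.0, -0.0, -7.0]
force: [-0.4, 0.6, 0.9]
gripper_width: 68.6
gripper_force: 0.0
```

>>> send_rows --deltas '[[[0,0,-0.04],[0,0,0]],[[0,0,-0.09],[0,0,0]],[[0,0,-0.09],[0,0,0]],[[0,0,-0.03],[0,0,-0.286]],[[0,0,0],[0,0,-0.286]],[[0,0,0],[0,0,-0.286]],[[0,0,0],[0,0,-0.286]],[[0,0,0],[0,0,-0.286]]]'

```text
time_s: 56.75
ee_pos: [600.1, -82.1, 174.5]
ee_rot: [-180.0, -0.0, 34.3]
force: [0.7, 0.5, 0.2]
gripper_width: 68.6
gripper_force: 0.0
```

>>> send_rows --deltas '[[[0,0,0],[0,0,-0.286]],[[0,0,0],[0,0,-0.286]],[[0,0,0],[0,0,-0.286]],[[0,0,0],[0,0,-0.286]],[[0,0,0],[0,0,-0.286]],[[0,0,0],[0,0,-0.286]]]'

```text
time_s: 57.35
ee_pos: [600.1, -82.1, 174.3]
ee_rot: [-180.0, -0.0, 83.4]
force: [0.3, -0.4, -0.5]
gripper_width: 68.6
gripper_force: 0.0
```

>>> send_rows --deltas '[[[0.0874,-0.0107,0],[0,0,0]],[[0.0874,-0.0107,0],[0,0,0]],[[0.0874,-0.0107,0],[0,0,0]],[[0.0874,-0.0107,0],[0,0,0]],[[0.0874,-0.0107,0],[0,0,0]],[[0.0874,-0.0107,0],[0,0,0]],[[0.0874,-0.0107,0],[0,0,0]],[[0.0874,-0.0107,0],[0,0,0]],[[0.0874,-0.0107,0],[0,0,0]],[[0,0,0],[0,0,0]]]'

```text
time_s: 58.35
ee_pos: [599.0, 319.6, 173.8]
ee_rot: [-180.0, -0.1, 83.4]
force: [0.4, -1.2, -0.1]
gripper_width: 68.3
gripper_force: 0.0
```

Run:
```python
from h import *
for c in('scene','top'):
    grab_frame(c)
    print([(j[0],j[1],loc(LBX,j[1]).tolist(),float(j[2])) for j in jars(c,71)])
    print([(j[0],j[1],loc(TRY,j[1]).tolist(),float(j[2])) for j in jars(c,51)])
go(600,314,67,83)
```

```text
[(0.9, [605.4, 378.7], [-2.1, 70.9], 0.18), (0.78, [600.0, 311.2], [0.8, 3.2], 0.25), (0.63, [610.7, -78.3], [59.2, -382.0], 0.24)]
[(0.9, [596.2, 384.4], [462.6, -3.3], 0.15), (0.78, [586.9, 318.5], [396.1, -2.3], 0.22), (0.63, [600.6, -81.2], [1.2, -65.7], 0.21)]
[(0.85, [595.2, -78.6], [43.9, -384.2], 0.17), (0.66, [601.3, 314.3], [1.7, 6.5], 0.12)]
[(0.85, [601.0, -82.1], [0.3, -66.2], 0.14), (0.66, [606.2, 320.4], [400.4, -21.2], 0.1)]
go [ 0.0027 -0.      0.2151] rows>= 2.2 yaw turn norm 0.0
```

>>> send_rows --deltas '[[[0,0,0.08],[0,0,0]],[[0.001,0,0.07],[0,0,0]],[[0,0,0.03],[0,0,0]],[[0,0,0.02],[0,0,0]],[[0,0,0.015],[0,0,0]],[[0,0,0],[0,0,0]],[[0,0,0],[0,0,0]]]'

```text
time_s: 59.35
ee_pos: [600.4, 314.7, 68.0]
ee_rot: [179.9, -0.1, 83.1]
force: [-0.4, 0.2, -0.3]
gripper_width: 68.1
gripper_force: 0.0
```

>>> send_rows --deltas '[[[0,0,0],[0,0,0]],[[0,0,0],[0,0,0]],[[0,0,0],[0,0,0]],[[0,0,0],[0,0,0]],[[0,0,0],[0,0,0]],[[0,0,0],[0,0,0]]]' --grip 1 --grip_force 15

```text
time_s: 59.95
ee_pos: [599.9, 314.8, 67.3]
ee_rot: [180.0, -0.0, 83.1]
force: [0.1, 0.4, 2.6]
gripper_width: 41.0
gripper_force: 15.0
```

>>> send_rows --deltas '[[[0,0,-0.02],[0,0,0]],[[0,0,-0.06],[0,0,0]],[[0,0,-0.08],[0,0,0]],[[0,0,-0.04],[0,0,0]],[[0,0,0],[0,0,0]]]'

```text
time_s: 60.45
ee_pos: [601.5, 315.5, 171.3]
ee_rot: [179.6, -0.3, 83.1]
force: [0.7, -0.8, -1.1]
gripper_width: 40.9
gripper_force: 15.0
```

>>> send_rows --deltas '[[[-0.0983,-0.0045,0],[0,0,0]],[[-0.0983,-0.0045,0],[0,0,0]],[[-0.0983,-0.0045,0],[0,0,0]],[[-0.0983,-0.0045,0],[0,0,0]],[[-0.0983,-0.0045,0],[0,0,0]],[[-0.0983,-0.0045,0],[0,0,0]],[[-0.0983,-0.0045,0],[0,0,0]],[[-0.0983,-0.0045,0],[0,0,0]]]'

```text
time_s: 61.25
ee_pos: [532.9, -75.2, 165.4]
ee_rot: [-179.8, -0.0, 83.1]
force: [0.0, -0.3, -1.2]
gripper_width: 41.4
gripper_force: 15.0
```

>>> send_rows --deltas '[[[0,0,0],[0,0,0.285]],[[0,0,0],[0,0,0.285]],[[0,0,0],[0,0,0.285]],[[0,0,0],[0,0,0.285]],[[0,0,0],[0,0,0.285]],[[0,0,0],[0,0,0.285]],[[0,0,0],[0,0,0.285]],[[0,0,0],[0,0,0.285]],[[0,0,0],[0,0,0.285]],[[0,0,0],[0,0,0.285]]]'

```text
time_s: 62.25
ee_pos: [533.5, -73.4, 165.2]
ee_rot: [-180.0, 0.2, 1.1]
force: [-0.5, 0.0, 0.0]
gripper_width: 41.2
gripper_force: 15.0
```

>>> send_rows --deltas '[[[0,0,0],[0,0,0.295]],[[0,0,0.06],[0,0,0]],[[0,0,0.05],[0,0,0]],[[0,0,0],[0,0,0]],[[0,0,0],[0,0,0]]]'

```text
time_s: 62.75
ee_pos: [534.0, -73.4, 111.2]
ee_rot: [-180.0, 0.1, -7.0]
force: [0.8, 1.0, 0.4]
gripper_width: 41.0
gripper_force: 15.0
```

Run:
```python
from h import *
grab_frame('scene')
print([(j[0],j[1],loc(TRY,j[1]).tolist(),float(j[2])) for j in jars('scene',51)])
go(535.3,-74.2,48.5,-7.1);print(state()['ee_pos'],state()['gripper_width'])
```

```text
[(0.75, [602.0, -81.0], [1.6, -67.0], 0.16), (0.74, [491.6, -85.3], [-16.5, 42.0], 0.18), (0.68, [596.8, 384.9], [463.2, -3.9], 0.11), (0.44, [348.8, -224.8], [-172.6, 166.3], 0.75)]
go [0.0002 0.0011 0.1285] rows>= 1.3 yaw turn norm 0.003
[535.27946416 -73.64770989 112.74360392] 41.112428259925345
```

>>> send_rows --deltas '[[[0,0.001,0.06],[0,0,0]],[[0,0,0.038],[0,0,0]],[[0,0,0.018],[0,0,0]],[[0,0,0.008],[0,0,0]],[[0,0,0.003],[0,0,0]],[[0,0,0],[0,0,0]],[[0,0,0],[0,0,0]]]'

```text
time_s: 63.55
ee_pos: [535.2, -74.1, 49.3]
ee_rot: [-180.0, -0.1, -7.0]
force: [-0.0, 0.6, -0.1]
gripper_width: 41.3
gripper_force: 15.0
```

>>> send_rows --deltas '[[[0,0,0],[0,0,0]],[[0,0,0],[0,0,0]],[[0,0,0],[0,0,0]],[[0,0,0],[0,0,0]],[[0,0,0],[0,0,0]]]' --grip 0.25

```text
time_s: 64.05
ee_pos: [534.6, -74.0, 48.4]
ee_rot: [-180.0, -0.0, -7.0]
force: [-0.5, 0.6, -1.0]
gripper_width: 68.2
gripper_force: 0.0
```

>>> send_rows --deltas '[[[0,0,-0.04],[0,0,0]],[[0,0,-0.09],[0,0,0]],[[0,0,-0.09],[0,0,0]],[[0,0,-0.03],[0,0,-0.286]],[[0,0,0],[0,0,-0.286]],[[0,0,0],[0,0,-0.286]],[[0,0,0],[0,0,-0.286]],[[0,0,0],[0,0,-0.286]]]'

```text
time_s: 64.85
ee_pos: [534.4, -74.0, 173.4]
ee_rot: [-180.0, -0.0, 34.3]
force: [0.7, 0.2, 0.2]
gripper_width: 68.4
gripper_force: 0.0
```

>>> send_rows --deltas '[[[0,0,0],[0,0,-0.286]],[[0,0,0],[0,0,-0.286]],[[0,0,0],[0,0,-0.286]],[[0,0,0],[0,0,-0.286]],[[0,0,0],[0,0,-0.286]],[[0,0,0],[0,0,-0.286]]]'

```text
time_s: 65.45
ee_pos: [534.4, -74.0, 173.3]
ee_rot: [-180.0, -0.0, 83.5]
force: [-1.0, -0.2, -0.8]
gripper_width: 68.2
gripper_force: 0.0
```

>>> send_rows --deltas '[[[0.0915,0.0037,0],[0,0,0]],[[0.0915,0.0037,0],[0,0,0]],[[0.0915,0.0037,0],[0,0,0]],[[0.0915,0.0037,0],[0,0,0]],[[0.0915,0.0037,0],[0,0,0]],[[0.0915,0.0037,0],[0,0,0]],[[0.0915,0.0037,0],[0,0,0]],[[0.0915,0.0037,0],[0,0,0]],[[0.0915,0.0037,0],[0,0,0]],[[0.0915,0.0037,0],[0,0,0]]]'

```text
time_s: 66.45
ee_pos: [607.6, 379.8, 173.2]
ee_rot: [-180.0, 0.0, 83.1]
force: [1.0, 0.2, 0.7]
gripper_width: 68.1
gripper_force: 0.0
```

>>> send_rows --deltas '[[[0,0,0],[0,0,0]],[[0,0,0],[0,0,0]]]'

```text
time_s: 66.65
ee_pos: [607.1, 378.6, 172.4]
ee_rot: [-179.9, 0.1, 83.2]
force: [0.2, 0.1, 0.3]
gripper_width: 68.4
gripper_force: 0.0
```

Run:
```python
from h import *
for c in('scene','top'):
    grab_frame(c)
    print([(j[0],j[1],loc(LBX,j[1]).tolist(),float(j[2])) for j in jars(c,71)])
    print([(j[0],j[1],loc(TRY,j[1]).tolist(),float(j[2])) for j in jars(c,51)])
go(607.5,377.8,67,83)
```

```text
[(0.9, [547.1, -70.5], [-4.9, -382.1], 0.2), (0.76, [612.6, -79.1], [61.2, -382.6], 0.2), (0.56, [606.7, 378.1], [-0.7, 70.4], 0.16)]
[(0.9, [534.8, -73.3], [0.8, 0.6], 0.16), (0.76, [600.0, -81.9], [0.4, -65.2], 0.16), (0.56, [596.9, 384.4], [462.7, -4.0], 0.12)]
[(0.76, [608.5, 376.8], [1.2, 69.4], 0.14), (0.76, [596.3, -78.5], [45.0, -384.0], 0.15), (0.64, [531.3, -71.2], [-20.5, -384.7], 0.23)]
[(0.76, [613.7, 385.0], [465.4, -20.6], 0.1), (0.76, [600.8, -81.1], [1.3, -65.8], 0.12), (0.64, [534.0, -72.5], [1.5, 1.5], 0.2)]
go [ 0.0023 -0.001   0.2138] rows>= 2.1 yaw turn norm 0.001
```

>>> send_rows --deltas '[[[0,0,0.08],[0,0,0]],[[0,0,0.07],[0,0,0]],[[0,0,0.03],[0,0,0]],[[0,0,0.02],[0,0,0]],[[0,0,0.014],[0,0,0]],[[0,0,0],[0,0,0]],[[0,0,0],[0,0,0]]]'

```text
time_s: 67.65
ee_pos: [608.4, 378.4, 67.8]
ee_rot: [179.9, -0.1, 83.1]
force: [0.9, 1.0, -0.5]
gripper_width: 68.3
gripper_force: 0.0
```

>>> send_rows --deltas '[[[0,0,0],[0,0,0]],[[0,0,0],[0,0,0]],[[0,0,0],[0,0,0]],[[0,0,0],[0,0,0]],[[0,0,0],[0,0,0]],[[0,0,0],[0,0,0]]]' --grip 1 --grip_force 15

```text
time_s: 68.25
ee_pos: [607.9, 378.0, 66.8]
ee_rot: [180.0, -0.0, 83.1]
force: [0.5, -0.6, 1.5]
gripper_width: 41.4
gripper_force: 15.0
```

>>> send_rows --deltas '[[[0,0,-0.02],[0,0,0]],[[0,0,-0.06],[0,0,0]],[[0,0,-0.08],[0,0,0]],[[0,0,-0.04],[0,0,0]],[[0,0,0],[0,0,0]]]'

```text
time_s: 68.75
ee_pos: [609.3, 379.0, 171.0]
ee_rot: [179.6, -0.3, 83.1]
force: [-0.4, 0.2, -1.2]
gripper_width: 41.3
gripper_force: 15.0
```

>>> send_rows --deltas '[[[-0.0915,-0.0165,0],[0,0,0]],[[-0.0915,-0.0165,0],[0,0,0]],[[-0.0915,-0.0165,0],[0,0,0]],[[-0.0915,-0.0165,0],[0,0,0]],[[-0.0915,-0.0165,0],[0,0,0]],[[-0.0915,-0.0165,0],[0,0,0]],[[-0.0915,-0.0165,0],[0,0,0]],[[-0.0915,-0.0165,0],[0,0,0]],[[-0.0915,-0.0165,0],[0,0,0]],[[-0.0915,-0.0165,0],[0,0,0]]]'

```text
time_s: 69.75
ee_pos: [469.0, -67.8, 165.0]
ee_rot: [-179.8, -0.0, 83.1]
force: [0.7, -0.4, -1.9]
gripper_width: 41.2
gripper_force: 15.0
```

>>> send_rows --deltas '[[[0,0,0],[0,0,0.285]],[[0,0,0],[0,0,0.285]],[[0,0,0],[0,0,0.285]],[[0,0,0],[0,0,0.285]],[[0,0,0],[0,0,0.285]],[[0,0,0],[0,0,0.285]],[[0,0,0],[0,0,0.285]],[[0,0,0],[0,0,0.285]],[[0,0,0],[0,0,0.285]],[[0,0,0],[0,0,0.285]]]'

```text
time_s: 70.75
ee_pos: [469.8, -66.2, 164.9]
ee_rot: [-180.0, 0.2, 1.1]
force: [-1.7, 0.1, -0.8]
gripper_width: 41.4
gripper_force: 15.0
```

>>> send_rows --deltas '[[[0,0,0],[0,0,0.295]],[[0,0,0.06],[0,0,0]],[[0,0,0.05],[0,0,0]],[[0,0,0],[0,0,0]],[[0,0,0],[0,0,0]]]'

```text
time_s: 71.25
ee_pos: [470.3, -66.3, 110.8]
ee_rot: [-180.0, 0.1, -7.0]
force: [0.3, -0.3, -0.0]
gripper_width: 41.5
gripper_force: 15.0
```

Run:
```python
from h import *
grab_frame('scene')
print([(j[0],j[1],loc(TRY,j[1]).tolist(),float(j[2])) for j in jars('scene',51)])
go(470.8,-66.1,48.5,-7.1);print(state()['ee_pos'],state()['gripper_width'])
```

```text
[(0.87, [422.3, -77.0], [-16.8, 111.8], 0.29), (0.74, [601.9, -81.0], [1.5, -66.9], 0.18), (0.59, [535.4, -72.7], [1.5, 0.1], 0.16), (0.45, [614.0, -381.0], [-294.6, -116.3], 0.93)]
go [-0.0018 -0.0005  0.1273] rows>= 1.3 yaw turn norm 0.004
[471.65882595 -66.47586265 112.16752233] 41.3298073831351
```

>>> send_rows --deltas '[[[0,0,0.06],[0,0,0]],[[0,0,0.037],[0,0,0]],[[0,0,0.018],[0,0,0]],[[0,0,0.008],[0,0,0]],[[0,0,0.003],[0,0,0]],[[0,0,0],[0,0,0]],[[0,0,0],[0,0,0]]]'

```text
time_s: 72.05
ee_pos: [471.6, -66.5, 49.1]
ee_rot: [-180.0, -0.1, -7.0]
force: [-0.1, 0.3, -1.2]
gripper_width: 41.4
gripper_force: 15.0
```

>>> send_rows --deltas '[[[0,0,0],[0,0,0]],[[0,0,0],[0,0,0]],[[0,0,0],[0,0,0]],[[0,0,0],[0,0,0]],[[0,0,0],[0,0,0]]]' --grip 0.25

```text
time_s: 72.55
ee_pos: [471.0, -66.4, 48.4]
ee_rot: [-180.0, -0.0, -7.0]
force: [-0.1, 1.0, -0.5]
gripper_width: 68.4
gripper_force: 0.0
```

>>> send_rows --deltas '[[[0,0,-0.04],[0,0,0]],[[0,0,-0.09],[0,0,0]],[[0,0,-0.09],[0,0,0]],[[0,0,-0.09],[0,0,0]],[[0,-0.09,0],[0,0,0]],[[0,-0.09,0],[0,0,0]],[[0,-0.09,0],[0,0,0]],[[0,-0.09,0],[0,0,0]],[[0,-0.09,0],[0,0,0]],[[0,0,0],[0,0,0]]]'

```text
time_s: 73.55
ee_pos: [498.7, 161.6, 203.2]
ee_rot: [-179.9, -0.0, -6.7]
force: [0.2, -1.1, -0.3]
gripper_width: 68.2
gripper_force: 0.0
```

>>> send_rows --deltas '[[[0,0,0],[0,0,0]],[[0,0,0],[0,0,0]],[[0,0,0],[0,0,0]]]'

```text
time_s: 73.85
ee_pos: [498.2, 155.7, 203.4]
ee_rot: [180.0, 0.0, -7.1]
force: [-0.6, 0.3, -0.2]
gripper_width: 68.5
gripper_force: 0.0
```

Run:
```python
from h import *
for c in('scene','top'):
    im=grab_frame(c);cv2.imwrite(f'pics/{c}9.png',im[:,:,::-1])
    print([(j[0],j[1],loc(TRY,j[1]).tolist(),float(j[2])) for j in jars(c,51)])
s=state();print(s['time_s'],s['ee_pos'],s['force'])
```

```text
[(0.97, [470.5, -65.0], [1.1, 65.4], 0.14), (0.95, [533.4, -73.5], [0.5, 2.0], 0.16), (0.79, [602.0, -81.0], [1.6, -67.0], 0.16)]
[(0.8, [535.1, -74.5], [-0.3, 0.2], 0.15), (0.71, [598.7, -82.0], [0.2, -63.9], 0.25), (0.62, [469.8, -65.0], [1.0, 66.1], 0.17)]
74.05 [498.3385102  156.1177713  203.53117922] [-0.39314069  0.12682012 -0.30870914]
```

View pics/scene9.png

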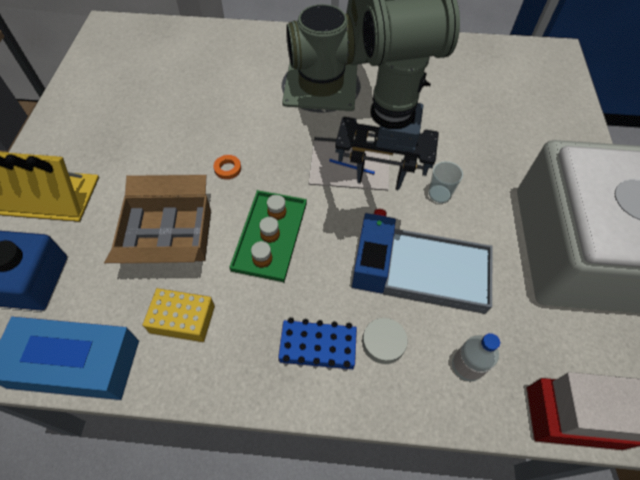

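View pics/top9.png

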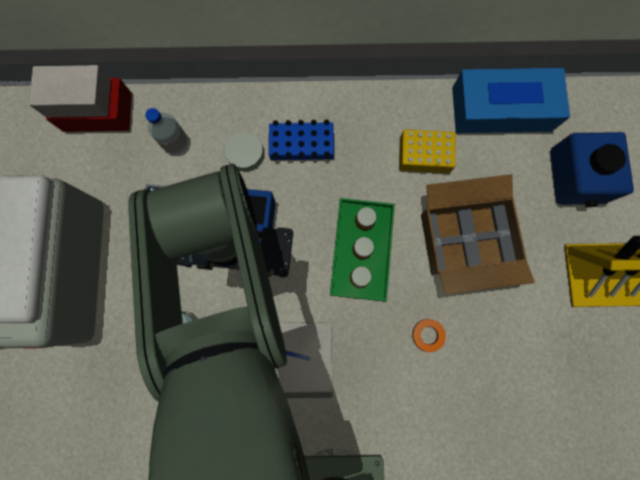

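The scene view shows three jars upright in the tray at (276,206), (269,230) and (261,253). The carton is empty with both flaps folded back, the knob is in at (378,212), and the bystanders are where they started. The top view agrees for what it shows. I'm handing in.

```bash
python3 -c "
from workcell import *
print(job_done())"
```

```text
the job is handed in; nothing more can be done
None
```

I handed the job in at about 74 s of the 210 s allowed, with all the steps done: both flaps are folded back, the knob was on for over 6 s and is pushed in again, and all three jars found in the carton stand upright in the green tray; `job_done()` returned no verdict.

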